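Load and lock an antenna-element test fixture

TASK

The fixture's clamp ring is locked: set both pins of the pin spanner in its two holes and turn it counter-clockwise to its stop, put every antenna element from the mat flat into a nest of its own on the fixture, then again with both spanner pins in the holes turn the ring clockwise to its stop so that its arms cover the elements. Once it is locked, put the spanner back upright on its rest with its pins in the slot and turn the air cock's lever clockwise to fully open. Leave the screwdriver, the can and the small box where they are.

Things in the scene. Friction and masses are not known exactly. Their poses are not given: they have to be found in the camera images.
- disc0: antenna element (two to four of the four are there, all alike): flat steel disc 48 mm across and 6 mm thick with an upright brass barrel 16 mm across and 30 mm tall on its middle (36 mm tall in all). Origin at the centre of the underside, z up. Starts on the 2 mm thick mat to the robot's left.
- disc1: antenna element (two to four of the four are there, all alike): flat steel disc 48 mm across and 6 mm thick with an upright brass barrel 16 mm across and 30 mm tall on its middle (36 mm tall in all). Origin at the centre of the underside, z up. Starts on the 2 mm thick mat to the robot's left.
- disc2: antenna element (two to four of the four are there, all alike): flat steel disc 48 mm across and 6 mm thick with an upright brass barrel 16 mm across and 30 mm tall on its middle (36 mm tall in all). Origin at the centre of the underside, z up. Starts on the 2 mm thick mat to the robot's left.
- disc3: antenna element (two to four of the four are there, all alike): flat steel disc 48 mm across and 6 mm thick with an upright brass barrel 16 mm across and 30 mm tall on its middle (36 mm tall in all). Origin at the centre of the underside, z up. Starts on the 2 mm thick mat to the robot's left.
- fixture: fixed round aluminium fixture, 250 mm across; its plate is 18 mm thick (top 18 mm above the bench). Origin at the centre of the underside, on the axis of the clamp ring. Four nests lie 90 mm from the centre, along its own +x, +y, -x, -y. The clamp ring stands in the middle.
- nest0 (a point): centre of a nest, on the plate's top: a dark round spot with four stops 5 mm tall around it that leave 2.5 mm round an element. Any element fits any nest; some nests stay empty when there are fewer than four.
- nest1 (a point): centre of a nest, on the plate's top: a dark round spot with four stops 5 mm tall around it that leave 2.5 mm round an element. Any element fits any nest; some nests stay empty when there are fewer than four.
- nest2 (a point): centre of a nest, on the plate's top: a dark round spot with four stops 5 mm tall around it that leave 2.5 mm round an element. Any element fits any nest; some nests stay empty when there are fewer than four.
- nest3 (a point): centre of a nest, on the plate's top: a dark round spot with four stops 5 mm tall around it that leave 2.5 mm round an element. Any element fits any nest; some nests stay empty when there are fewer than four.
- clamp_ring (a joint): turn of the steel clamp ring about the vertical through the fixture's centre, in rad, growing clockwise seen from above, stop at 0.80 (locked). stop at 0 (open). It starts between 0.6 and 0.8 and stays where it is left; it takes about 0.12 N m.
- ring_top (a point): top centre of the clamp ring, 33 mm above the bench. The ring is 84 mm across; four arms 16 mm wide reach out to 78 mm from the centre, undersides 9 mm and tops 14 mm above the plate: midway between the nests at joint value 0, over the inner edges of the elements (3 mm above them, clear of the barrels) when locked.
- hole_a (a point): mouth centre of one of the ring's two round pin holes, 10 mm across, 12 mm deep, 22 mm from the ring's axis; turns with the ring, 33 mm above the bench. At joint value 0 it lies on the fixture's +x side.
- hole_b (a point): mouth centre of the other hole, opposite hole_a (44 mm from it), same size
- spanner: pin spanner, 180 g: flat steel bar 64 x 24 x 8 mm with two pins below it and an upright black grip on it. Origin at the middle of the bar's underside; x along the bar, z up. The grip is 30 mm along x and 16 mm across y, from 8 to 46 mm above the origin; above it a cap 40 x 28 mm, from 46 to 52 mm. Its two ends are alike. Starts standing on its rest.
- pin_a (a point): tip of one spanner pin: 6 mm across, 10 mm long, 22 mm along the spanner's +x from its middle, pointing down
- pin_b (a point): tip of the other pin, 22 mm along -x
- rest: fixed grey rest for the spanner, 60 x 120 mm, 30 mm high, with a slot 12 mm wide and 16 mm deep along its own y, open at both ends; the spanner stands on it with both pins in the slot and its bar lying along the slot on the rest's top. Origin at the centre of the underside.
- rest_top (a point): middle of the slot, level with the rest's top, where the spanner's origin belongs (either way round)
- valve: fixed brass air cock, block 50 x 36 x 34 mm with a pipe along its own x sticking out 40 mm at both ends (18 mm thick, middle 17 mm up). Origin at the centre of the underside. The lever turns about the vertical through its middle.
- cock (a joint): turn of the cock's lever in rad: 0 closed (lever along the block's -y, across the pipe), growing clockwise seen from above to the stop at 1.571, open (lever along the block's -x, in line with the pipe). Starts closed or nearly so (under 0.15); stays where left; it takes about 0.08 N m.
- cock_knob (a point): top centre of the upright black round knob at the lever's end: 16 mm across, its top 68 mm above the bench, 22 mm of it standing clear above the steel lever (whose top is 46 mm above the bench); 55 mm from the lever's axis
- screwdriver: screwdriver lying beyond the fixture; leave alone
- can: spray can 52 mm across, 130 mm tall, standing beyond the mat; leave alone
- adapter_box: small closed grey box 40 x 70 x 24 mm between the robot and the fixture; leave alone
There are look-alikes about, which are no part of the job. Leave any brown or pink look-alike of the disc3 alone.

How it is judged (in metres and radians):
On the way, in this order (a step that is already met when the one before it is completed fails the run):
1. both spanner pins are in the two ring holes while the ring is still locked (((horizontal distance between pin_a and hole_a below 0.005 m and z of pin_a in the frame of hole_a below -0.004 m and horizontal distance between pin_b and hole_b below 0.005 m and z of pin_b in the frame of hole_b below -0.004 m) or (horizontal distance between pin_a and hole_b below 0.005 m and z of pin_a in the frame of hole_b below -0.004 m and horizontal distance between pin_b and hole_a below 0.005 m and z of pin_b in the frame of hole_a below -0.004 m)) and value of joint clamp_ring above 0.5 rad), for 0.1 s.
2. the ring is turned open with both pins in its holes (((horizontal distance between pin_a and hole_a below 0.005 m and z of pin_a in the frame of hole_a below -0.004 m and horizontal distance between pin_b and hole_b below 0.005 m and z of pin_b in the frame of hole_b below -0.004 m) or (horizontal distance between pin_a and hole_b below 0.005 m and z of pin_a in the frame of hole_b below -0.004 m and horizontal distance between pin_b and hole_a below 0.005 m and z of pin_b in the frame of hole_a below -0.004 m)) and value of joint clamp_ring below 0.12 rad), for 0.1 s.
3. every element lies flat in a nest, the ring still open (((horizontal distance between disc0 and nest0 below 0.006 m and z of disc0 in the frame of nest0 below 0.003 m and angle between disc0's own z axis and vertical below 0.1 rad) or (horizontal distance between disc0 and nest1 below 0.006 m and z of disc0 in the frame of nest1 below 0.003 m and angle between disc0's own z axis and vertical below 0.1 rad) or (horizontal distance between disc0 and nest2 below 0.006 m and z of disc0 in the frame of nest2 below 0.003 m and angle between disc0's own z axis and vertical below 0.1 rad) or (horizontal distance between disc0 and nest3 below 0.006 m and z of disc0 in the frame of nest3 below 0.003 m and angle between disc0's own z axis and vertical below 0.1 rad)) and ((horizontal distance between disc1 and nest0 below 0.006 m and z of disc1 in the frame of nest0 below 0.003 m and angle between disc1's own z axis and vertical below 0.1 rad) or (horizontal distance between disc1 and nest1 below 0.006 m and z of disc1 in the frame of nest1 below 0.003 m and angle between disc1's own z axis and vertical below 0.1 rad) or (horizontal distance between disc1 and nest2 below 0.006 m and z of disc1 in the frame of nest2 below 0.003 m and angle between disc1's own z axis and vertical below 0.1 rad) or (horizontal distance between disc1 and nest3 below 0.006 m and z of disc1 in the frame of nest3 below 0.003 m and angle between disc1's own z axis and vertical below 0.1 rad)) and ((horizontal distance between disc2 and nest0 below 0.006 m and z of disc2 in the frame of nest0 below 0.003 m and angle between disc2's own z axis and vertical below 0.1 rad) or (horizontal distance between disc2 and nest1 below 0.006 m and z of disc2 in the frame of nest1 below 0.003 m and angle between disc2's own z axis and vertical below 0.1 rad) or (horizontal distance between disc2 and nest2 below 0.006 m and z of disc2 in the frame of nest2 below 0.003 m and angle between disc2's own z axis and vertical below 0.1 rad) or (horizontal distance between disc2 and nest3 below 0.006 m and z of disc2 in the frame of nest3 below 0.003 m and angle between disc2's own z axis and vertical below 0.1 rad)) and ((horizontal distance between disc3 and nest0 below 0.006 m and z of disc3 in the frame of nest0 below 0.003 m and angle between disc3's own z axis and vertical below 0.1 rad) or (horizontal distance between disc3 and nest1 below 0.006 m and z of disc3 in the frame of nest1 below 0.003 m and angle between disc3's own z axis and vertical below 0.1 rad) or (horizontal distance between disc3 and nest2 below 0.006 m and z of disc3 in the frame of nest2 below 0.003 m and angle between disc3's own z axis and vertical below 0.1 rad) or (horizontal distance between disc3 and nest3 below 0.006 m and z of disc3 in the frame of nest3 below 0.003 m and angle between disc3's own z axis and vertical below 0.1 rad)) and value of joint clamp_ring below 0.35 rad), for 0.2 s.
4. the ring is being turned back with both pins in its holes (((horizontal distance between pin_a and hole_a below 0.005 m and z of pin_a in the frame of hole_a below -0.004 m and horizontal distance between pin_b and hole_b below 0.005 m and z of pin_b in the frame of hole_b below -0.004 m) or (horizontal distance between pin_a and hole_b below 0.005 m and z of pin_a in the frame of hole_b below -0.004 m and horizontal distance between pin_b and hole_a below 0.005 m and z of pin_b in the frame of hole_a below -0.004 m)) and value of joint clamp_ring between 0.37 and 0.66 rad), for 0.02 s.
5. the ring is turned to its locked stop with both pins still in its holes (((horizontal distance between pin_a and hole_a below 0.005 m and z of pin_a in the frame of hole_a below -0.004 m and horizontal distance between pin_b and hole_b below 0.005 m and z of pin_b in the frame of hole_b below -0.004 m) or (horizontal distance between pin_a and hole_b below 0.005 m and z of pin_a in the frame of hole_b below -0.004 m and horizontal distance between pin_b and hole_a below 0.005 m and z of pin_b in the frame of hole_a below -0.004 m)) and value of joint clamp_ring above 0.72 rad), for 0.1 s.
At the end, for the whole second after the job is handed in: Every element present lies flat in a nest (within 6 mm of its centre), the ring is locked (above 0.70 rad), the cock open (above 1.45 rad), the spanner upright on its rest with its pins in the slot (within 25 mm of the middle), at rest (((horizontal distance between disc0 and nest0 below 0.006 m and z of disc0 in the frame of nest0 below 0.003 m and angle between disc0's own z axis and vertical below 0.1 rad) or (horizontal distance between disc0 and nest1 below 0.006 m and z of disc0 in the frame of nest1 below 0.003 m and angle between disc0's own z axis and vertical below 0.1 rad) or (horizontal distance between disc0 and nest2 below 0.006 m and z of disc0 in the frame of nest2 below 0.003 m and angle between disc0's own z axis and vertical below 0.1 rad) or (horizontal distance between disc0 and nest3 below 0.006 m and z of disc0 in the frame of nest3 below 0.003 m and angle between disc0's own z axis and vertical below 0.1 rad)) and ((horizontal distance between disc1 and nest0 below 0.006 m and z of disc1 in the frame of nest0 below 0.003 m and angle between disc1's own z axis and vertical below 0.1 rad) or (horizontal distance between disc1 and nest1 below 0.006 m and z of disc1 in the frame of nest1 below 0.003 m and angle between disc1's own z axis and vertical below 0.1 rad) or (horizontal distance between disc1 and nest2 below 0.006 m and z of disc1 in the frame of nest2 below 0.003 m and angle between disc1's own z axis and vertical below 0.1 rad) or (horizontal distance between disc1 and nest3 below 0.006 m and z of disc1 in the frame of nest3 below 0.003 m and angle between disc1's own z axis and vertical below 0.1 rad)) and ((horizontal distance between disc2 and nest0 below 0.006 m and z of disc2 in the frame of nest0 below 0.003 m and angle between disc2's own z axis and vertical below 0.1 rad) or (horizontal distance between disc2 and nest1 below 0.006 m and z of disc2 in the frame of nest1 below 0.003 m and angle between disc2's own z axis and vertical below 0.1 rad) or (horizontal distance between disc2 and nest2 below 0.006 m and z of disc2 in the frame of nest2 below 0.003 m and angle between disc2's own z axis and vertical below 0.1 rad) or (horizontal distance between disc2 and nest3 below 0.006 m and z of disc2 in the frame of nest3 below 0.003 m and angle between disc2's own z axis and vertical below 0.1 rad)) and ((horizontal distance between disc3 and nest0 below 0.006 m and z of disc3 in the frame of nest0 below 0.003 m and angle between disc3's own z axis and vertical below 0.1 rad) or (horizontal distance between disc3 and nest1 below 0.006 m and z of disc3 in the frame of nest1 below 0.003 m and angle between disc3's own z axis and vertical below 0.1 rad) or (horizontal distance between disc3 and nest2 below 0.006 m and z of disc3 in the frame of nest2 below 0.003 m and angle between disc3's own z axis and vertical below 0.1 rad) or (horizontal distance between disc3 and nest3 below 0.006 m and z of disc3 in the frame of nest3 below 0.003 m and angle between disc3's own z axis and vertical below 0.1 rad)) and value of joint clamp_ring above 0.7 rad and value of joint cock above 1.45 rad and horizontal distance between spanner and rest_top below 0.025 m and z of spanner in the frame of rest_top between -0.004 and 0.004 m and angle between spanner's own z axis and vertical below 0.1 rad and linear speed of spanner below 0.02 m/s); the robot touches nothing.
It fails at once if the air cock is opened (past 0.4 rad) before the ring is locked (value of joint cock above 0.4 rad and value of joint clamp_ring below 0.65 rad).
It fails at once if the screwdriver is moved more than 3 cm (distance of screwdriver from where it was at the start of the episode above 0.03 m).
It fails at once if the can is moved more than 3 cm (distance of can from where it was at the start of the episode above 0.03 m).
It fails at once if the small box is moved more than 3 cm (distance of adapter_box from where it was at the start of the episode above 0.03 m).
Of disc0, disc1, disc2, disc3 only 2 to 4 are there at a start; the rules pass over those that are not, and their reading is None.
At some moment in a run one of disc0, disc1, disc2, disc3 may be knocked a few centimetres aside while the robot is not near it.
Once in a run the grip may slacken for a moment while it holds something.
It also fails if it takes over 210 s, if anything falls off the work surface, if the arm or the gripper's body presses on something with over 40 N, if the wrist force passes 120 N, or if a joint passes its speed limit or range.

ROBOT

A 7-joint arm with a two-finger parallel gripper is mounted at the origin on the work surface. World frame = base frame: x ahead of the robot, y to its left, z up, the work surface at z = 0. Lengths are in mm, angles in rad, forces in N, time in s.
With the tool pointing down it reaches from about 425 to 875 mm from the base axis. Payload 8.4 kg.
Tool frame: the origin (TCP) lies at the very end of the fingers, on their centre line; the grasp point (between the pads) lies 19 mm behind it; z points along the fingers, y is the line along which they close (so a half turn about z gives the same grasp; the last joint's range is limited). The gripper opens to 87 mm and grips with 3 to 60 N. Pads are 19 mm wide; open, the fingers measure 117 mm over their backs; the gripper's body (75 mm by 190 mm) begins 51 mm behind the grasp point.
Start: joints at [-1.356, 0.333, 0.04, 1.465, -0.013, 1.343, -0.059], TCP at [200.64, 618.229, 222.546] pointing down, gripper open.
Joint ranges: [-2.58, 2.58], [-0.38, 2.09], [-1.3, 1.39], [0.25, 2.4], [-1.5, 4.64], [0.08, 2.09], [-2.65, 2.65]. Speed limits (rad/s): [2.22, 2.22, 2.79, 2.79, 3.14, 3.14, 3.14].

INTERFACE

Orientations are given as a rotation vector (axis times angle).
In Python, from bench import bot gives the robot as it stands.
- The arm moves only by the tool move_arm, never from a script. Its argument "plan" is a list of rows, each a list of 3 entries, a list of its own where there are three numbers: the shift along the tool's x, y, z in units of 0.4 m (1.0 is 0.4 m), then the turn, a rotation vector about the tool's x, y, z in units of 360 degrees (1.0 is 360 degrees), then the opening, from 0 (shut) to 1 (fully open). A call has 1 to 10 rows; each row is the pose to reach, as a shift and turn from the pose commanded when the call began, along the tool's axes at that moment, turning the shorter way round; what a row does not reach only later rows make up. A row lasts 1/10 s, in which the tool goes at most 50 mm and 8.59 degrees, less where a joint would pass 70% of its speed; a pose out of reach is approached as far as the arm can. A call with a number of a shift or a turn outside -1 to 1 is refused whole. A call with a gripper value outside its range is refused whole. The fingers move at their own pace and stop on an object; "squeeze" is the grip in N (left out, the last holds). Time passes only in rows, so rows that repeat a pose let the fingers close. It gives the time, the measured TCP pose, the force, the opening and the grip force at its end, in the units of the state.
- bot.observe(): the state, without advancing time (a new reading comes with each control period).
- bot.read_camera(name): name is "scene" or "top" or "wrist"; returns a dict with "img" (400x640x3 uint8, blue, green, red), "depth" (400x640 float32, mm along the optical axis (not along the pixel's ray), 0 where there is no reading), "mtx" (3x3 intrinsics, pixels), "rvec" (rotation vector, rad) and "tvec" (3), from world to camera coordinates, as OpenCV has them. Camera axes: x right, y down, z forward; pixel columns grow to the right and rows downward; lengths in mm; the calibration is good to about 2 mm. A picture is of the moment at which its call begins.
- bot.finish_job(): hands the job in; it is judged then, once.
Trained networks look in a picture, given as the dict that the camera call returned (one of the last four; its "shot" number tells which), for a name from the list of things; names that differ only in an ending like _2 or _b are one class to them, and where a whole thing is asked for, a point or a joint stands for the part that bears it (a point fixed in the world has none). Each returns a list of dicts, best first, with "confidence" (0 to 1); they miss things now and then, are a little off and sometimes report something else, mostly with a low value. They report only what shows in the picture. A call takes as long as a camera call. They do not tell look-alikes from the thing itself.
- bot.trace(label, picture): "mask" (400x640 bool, what is visible of it) and "bbox" ([left, top, right, bottom] in pixels, round what is visible of it).
The state is a dict: "t": time; "joint_pos": joint angles; "qvel": joint speeds; "joint_torque": joint torques, N m; "position": TCP position; "ee_rot": TCP orientation; "force": force on the tool from outside, world axes, zero at the start; "ft_torque": the same for the moment, N m; "grip_width": opening from 0.0 (shut) to 1.0 (fully open); "grip_force": force on a finger pad.
Only numpy, scipy, OpenCV 4.12 (cv2) and the standard library are available. Lean on these libraries where they do the work, as an engineer would, in place of code of your own. Each camera call takes 0.05 s, during which the arm holds its last target. There are 200 camera calls.

## Working session

There is one attempt and no reset: what is moved stays moved. The work goes in short steps, Python scripts to look and compute and a tool call to move; the robot and the scene stay as the last step left them, time stands still between calls to the robot, and variables do not carry over. Pictures are saved under pics/ and viewed, at most 14 in all, crops included, and the job is handed in when it is done.

Besides the shell and the picture viewer there is one more tool, called after "Emit:" as name([rows], argument=value, ...), one row to a line, values as JSON. move_arm: Moves the arm, as the interface text tells. Its arguments: {"type":"object","properties":{"plan":{"type":"array","items":{"type":"array"}},"squeeze":{"type":"number"}},"required":["plan"]}

```bash
ls; mkdir -p pics; cat > h.py <<'E'
import numpy as np, cv2
from scipy.spatial.transform import Rotation as R
from bench import bot
def cam(n):
    return bot.read_camera(n)
def pts(c, mask=None):
    """world xyz for pixels (v,u) with depth"""
    d=c['depth']; K=np.array(c['mtx']); Rm=cv2.Rodrigues(np.array(c['rvec'],float))[0]; t=np.array(c['tvec'],float).ravel()
    v,u=np.indices(d.shape); P=np.stack([(u-K[0,2])/K[0,0]*d,(v-K[1,2])/K[1,1]*d,d],-1)
    return (P-t)@Rm   # HxWx3
def ray(c,u,v,z):
    K=np.array(c['mtx']); Rm=cv2.Rodrigues(np.array(c['rvec'],float))[0]; t=np.array(c['tvec'],float).ravel()
    o=-Rm.T@t; d=Rm.T@np.array([(u-K[0,2])/K[0,0],(v-K[1,2])/K[1,1],1]); return o+d*(z-o[2])/d[2]
def proj(c,p):
    q,_=cv2.projectPoints(np.array(p,float).reshape(-1,3),np.array(c['rvec'],float),np.array(c['tvec'],float),np.array(c['mtx']),None); return q[:,0]
def go(target,yaw=None):
    """print shift (units) for a world TCP target, turn (units) for a world yaw of tool x axis with tool down"""
    s=bot.observe(); r=R.from_rotvec(s['ee_rot']); d=r.inv().apply(np.array(target)-s['position'])/400
    if yaw is not None:
        g=R.from_matrix(np.array([[np.cos(yaw),np.sin(yaw),0],[np.sin(yaw),-np.cos(yaw),0],[0,0,-1]]).T)
        print('shift',d.round(4),'turn',((r.inv()*g).as_rotvec()/2/np.pi).round(4))
    else: print('shift',d.round(4))
E
cat > a.py <<'E'
from h import *
s=bot.observe(); print(s); print(R.from_rotvec(s['ee_rot']).as_matrix().round(3))
a=cam('top'); b=cam('scene')
cv2.imwrite('pics/top.png',a['img']);cv2.imwrite('pics/scene.png',b['img'])
P=pts(a)
for n in ['disc0','fixture','clamp_ring','hole_a','spanner','rest','valve','cock_knob','screwdriver','can','adapter_box']:
    for r in bot.trace(n,a)[:7]:
        m=r['mask']&(a['depth']>0); q=P[m]
        print(n,round(r['confidence'],2),np.array(r['bbox']).round(),np.median(q,0).round(),np.percentile(q[:,2],95).round(), m.sum()) if m.sum() else 0
E
python3 a.py
```

```text
pics
{'t': 0.0, 'joint_pos': array([-1.35619824,  0.33389354,  0.03988451,  1.46628765, -0.0133921 ,
        1.3433146 , -0.05847634]), 'qvel': array([-1.07541940e-03,  1.78643884e-03, -6.44868346e-05, -1.51358228e-03,
        6.17136696e-04,  8.05703382e-04,  1.30995028e-03]), 'joint_torque': array([ 4.02468950e-04, -6.56352210e+01,  1.33574903e+00, -4.03810251e+01,
       -5.96609758e-02,  4.48553427e-02,  1.79262115e-04]), 'position': array([200.52677154, 617.78735807, 221.66264307]), 'ee_rot': array([-4.90875016e-01, -3.10286818e+00,  2.56278848e-03]), 'force': array([-0.28086947, -0.0055811 , -0.32591298]), 'ft_torque': array([0.01868949, 0.02567221, 0.00973441]), 'grip_force': 0.0, 'grip_width': 0.9979952233334218}
[[-0.951  0.309 -0.   ]
 [ 0.309  0.951 -0.002]
 [-0.    -0.002 -1.   ]]
disc0 0.74 [191. 238. 209. 259.] [434. 341.   8.] 37.0 270
disc0 0.64 [374. 126. 422. 166.] [ 701. -203.   22.] 27.0 390
disc0 0.63 [187. 192. 205. 206.] [559. 353.   8.] 37.0 232
disc0 0.57 [222. 200. 243. 216.] [533. 263.   8.] 38.0 249
disc0 0.56 [150. 150. 169. 167.] [675. 462.   6.] 35.0 24
[... 621 characters left out ...]
valve 0.8 [442. 169. 482. 214.] [ 580. -333.   30.] 58.0 698
valve 0.48 [270. 139. 361. 230.] [604.  31.  18.] 33.0 6533
cock_knob 0.66 [450. 191. 482. 199.] [ 580. -368.   47.] 67.0 137
screwdriver 0.69 [290. 154. 347. 210.] [603.  30.  32.] 35.0 1069
screwdriver 0.58 [363. 117. 423. 167.] [ 704. -198.   21.] 26.0 439
screwdriver 0.51 [395. 229. 442. 263.] [ 437. -228.   29.] 33.0 898
can 0.8 [236. 119. 262. 156.] [706. 203. 127.] 132.0 547
can 0.28 [322. 250. 353. 265.] [408. -24.  23.] 26.0 455
adapter_box 0.72 [324. 247. 350. 263.] [409. -22.  23.] 26.0 401
adapter_box 0.4 [451. 186. 484. 199.] [ 580. -367.   46.] 67.0 185
adapter_box 0.29 [237. 118. 264. 153.] [706. 202. 127.] 132.0 577
```

View pics/top.png

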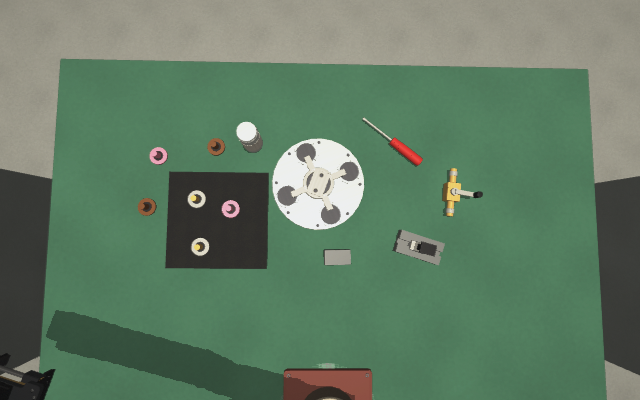

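View pics/scene.png

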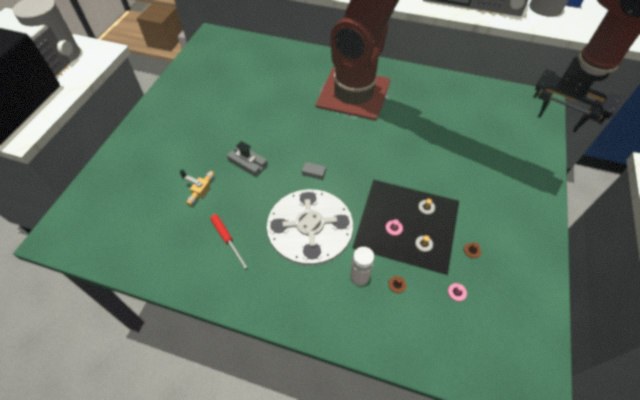

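The real elements (steel disc, brass barrel) are at (196,199) and (200,247). Possible mix-ups are pink at (231,209) on the mat and pink at (158,156), plus brown at (147,206) and (216,146). None of the pink or brown ones are wanted. I'll move over the mat for a close look.

```bash
python3 - <<'E'
from h import *
go([480,330,330])
E
```

```text
shift [-0.8867 -0.4697 -0.2686]
```

Emit:
move_arm([
  [[-0.887,-0.47,-0.269],[0,0,0],1],
  [[-0.887,-0.47,-0.269],[0,0,0],1],
  [[-0.887,-0.47,-0.269],[0,0,0],1],
  [[-0.887,-0.47,-0.269],[0,0,0],1],
  [[-0.887,-0.47,-0.269],[0,0,0],1],
  [[-0.887,-0.47,-0.269],[0,0,0],1],
  [[-0.887,-0.47,-0.269],[0,0,0],1],
  [[-0.887,-0.47,-0.269],[0,0,0],1],
  [[-0.887,-0.47,-0.269],[0,0,0],1],
  [[-0.887,-0.47,-0.269],[0,0,0],1],
])

```text
t: 1.65
position: [482.4, 327.3, 331.1]
ee_rot: [0.499, 3.1, 0.001]
force: [-0.6, 0.2, 0.3]
grip_width: 1.001
grip_force: 0.0
```

```bash
python3 - <<'E'
from h import *
s=bot.observe(); print(s['position'],s['joint_pos'].round(3),s['t'])
a=cam('wrist'); cv2.imwrite('pics/w1.png',a['img']); P=pts(a)
for r in bot.trace('disc0',a)[:7]:
    m=r['mask']&(a['depth']>0); q=P[m]
    top=q[q[:,2]>30]
    print(round(r['confidence'],2),np.array(r['bbox']).round(),np.median(q,0).round(),top.mean(0).round(1) if len(top) else 0, cv2.mean(a['img'],r['mask'].astype(np.uint8)))
go([450,-150,330],1.0)
E
```

```text
[482.40822119 327.26303039 331.1100226 ] [-0.921  0.159  0.288  1.47  -0.044  1.517  0.617] 1.65
0.91 [416. 140. 445. 172.] [534. 486.   7.] [536.4 488.8  36.2] (60.163129973474796, 106.69098143236074, 160.57957559681697, 0.0)
0.87 [341. 182. 367. 209.] [555. 356.   9.] [558.2 356.3  37.8] (169.2015503875969, 199.56124031007752, 203.015503875969, 0.0)
0.83 [278. 180. 306. 214.] [530. 267.   9.] [532.5 265.2  38.1] (198.92139737991266, 181.07714701601165, 222.08879184861718, 0.0)
0.83 [336. 263. 362. 283.] [696. 312.   7.] [697.3 311.5  32.2] (48.09836065573771, 88.28337236533957, 135.00936768149882, 0.0)
0.82 [306. 107. 338. 140.] [431. 343.   9.] [431.6 342.6  38.6] (132.69002375296913, 159.9809976247031, 165.68408551068885, 0.0)
shift [-3.004e-01 -1.166e+00 -7.000e-04] turn [-1.00e-04 -1.00e-04  2.91e-01]
```

```bash
python3 - <<'E'
import cv2
i=cv2.imread('pics/w1.png')[90:290,260:460]; cv2.imwrite('pics/w1c.png',cv2.resize(i,None,fx=3,fy=3,interpolation=cv2.INTER_CUBIC))
E
```

```text
(no output)
```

View pics/w1c.png

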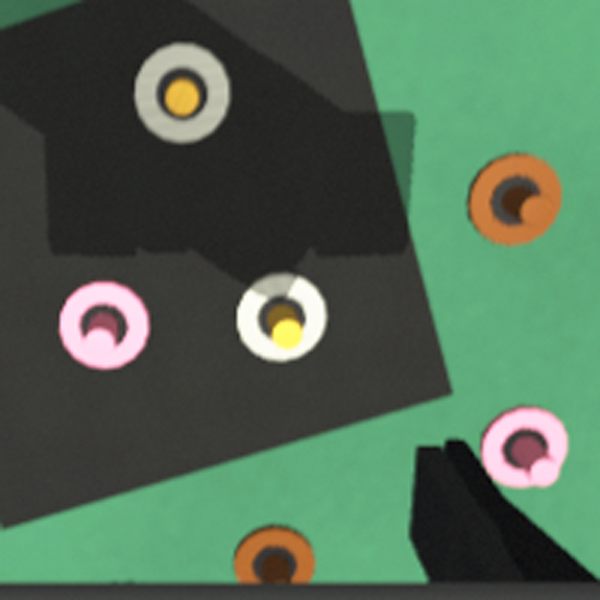

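Crop: the two steel elements with brass tops are at (182,93) and (282,318), and the others are pink or brown. Now to the spanner.

```bash
python3 - <<'E'
from h import *
a=cam('top'); P=pts(a); r=bot.trace('rest',a)[0]; m=r['mask']&(a['depth']>0); q=P[m]; q=q[(q[:,2]>24)&(q[:,2]<36)]
print(cv2.minAreaRect(q[:,:2].astype(np.float32)))
print(cv2.minAreaRect(np.argwhere(r['mask'])[:,::-1].astype(np.float32)))
go([520,50,330],1.2)
E
```

```text
((436.86737060546875, -241.2410125732422), (121.9507827758789, 60.04467010498047), 72.61631774902344)
((418.7500305175781, 246.75), (49.33152770996094, 23.71708106994629), 18.434947967529297)
shift [-0.314  -0.6385 -0.0012] turn [-2.000e-04 -1.000e-04  2.595e-01]
```

Emit:
move_arm([
  [[-0.1,-0.2,0],[0,0,0.05],1],
  [[-0.314,-0.638,0],[0,0,0.27],1],
  [[-0.314,-0.638,0],[0,0,0.27],1],
  [[-0.314,-0.638,0],[0,0,0.27],1],
  [[-0.314,-0.638,0],[0,0,0.27],1],
  [[-0.314,-0.638,0],[0,0,0.27],1],
  [[-0.314,-0.638,0],[0,0,0.27],1],
  [[-0.314,-0.638,0],[0,0,0.27],1],
  [[-0.314,-0.638,0],[0,0,0.27],1],
  [[-0.314,-0.638,0],[0,0,0.27],1],
])

```text
t: 2.85
position: [520.3, 50.1, 329.8]
ee_rot: [-2.477, -1.931, 0.001]
force: [0.4, 0.4, -0.6]
grip_width: 1.001
grip_force: 0.0
```

```bash
python3 - <<'E'
from h import *
a=cam('wrist'); cv2.imwrite('pics/w2.png',a['img'])
go([445,-200,260],1.267)
E
```

```text
shift [-0.6526 -0.0236  0.1745] turn [-0.0001  0.      0.0076]
```

View pics/w2.png

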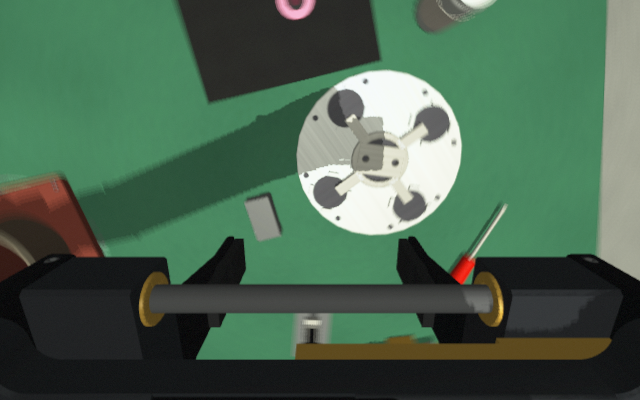

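Wrist view: the fixture is at (380,152), with the pin holes near (365,158) and (395,162). The TCP area is hidden behind the gripper, so the camera looks toward tool +x. I'll stand off on the −x side of the rest to see the spanner.

```bash
python3 - <<'E'
from h import *
go([404,-345,260],1.267)
E
```

```text
shift [-1.0292 -0.0309  0.1746] turn [-0.0001  0.      0.0076]
```

Emit:
move_arm([
  [[-1,-0.03,0.1746],[0,0,0.0076],1],
  [[-1,-0.03,0.1746],[0,0,0.0076],1],
  [[-1,-0.03,0.1746],[0,0,0.0076],1],
  [[-1,-0.03,0.1746],[0,0,0.0076],1],
  [[-1,-0.03,0.1746],[0,0,0.0076],1],
  [[-1,-0.03,0.1746],[0,0,0.0076],1],
  [[-1,-0.03,0.1746],[0,0,0.0076],1],
  [[-1,-0.03,0.1746],[0,0,0.0076],1],
  [[-1,-0.03,0.1746],[0,0,0.0076],1],
  [[-1,-0.03,0.1746],[0,0,0.0076],1],
])

```text
t: 3.9
position: [412.5, -337.3, 259.9]
ee_rot: [-2.519, -1.877, 0.002]
force: [0.3, -0.4, -0.3]
grip_width: 1.001
grip_force: 0.0
```

```bash
python3 - <<'E'
from h import *
print(bot.observe()['position'])
a=cam('wrist'); cv2.imwrite('pics/w3.png',a['img']); P=pts(a)
for n,lo,hi in [('spanner',74,90),('spanner',33,40),('rest',26,34),('valve',40,72),('cock_knob',55,75)]:
    for r in bot.trace(n,a)[:2]:
        m=r['mask']&(a['depth']>0); q=P[m]; q=q[(q[:,2]>lo)&(q[:,2]<hi)]
        if len(q)>5: print(n,lo,round(r['confidence'],2),np.array(r['bbox']).round(),len(q),q.mean(0).round(1),cv2.minAreaRect(q[:,:2].astype(np.float32)))
E
```

```text
[ 412.45539139 -337.31233778  259.85956829]
spanner 74 0.64 [301.  62. 333. 117.] 1145 [ 434.3 -245.4   82.8] ((433.90142822265625, -245.8128662109375), (39.597347259521484, 27.565927505493164), 73.83438873291016)
spanner 33 0.64 [301.  62. 333. 117.] 343 [ 434.1 -247.1   38.7] ((434.1266174316406, -245.65914916992188), (63.55403518676758, 23.81739616394043), 74.95635986328125)
rest 26 0.91 [290.  28. 342. 141.] 3532 [ 436.7 -238.2   30.8] ((435.3708801269531, -241.92605590820312), (120.13265991210938, 60.09718322753906), 72.55731964111328)
rest 26 0.39 [301.  63. 334. 118.] 10 [ 437.2 -253.7   31. ] ((432.1842041015625, -245.7156219482422), (54.025577545166016, 29.9287052154541), 75.22273254394531)
valve 40 0.64 [401. 109. 509. 184.] 914 [ 578.1 -361.    50.1] ((580.6759643554688, -359.6909484863281), (70.87882232666016, 20.018096923828125), 82.08283233642578)
cock_knob 55 0.95 [447. 121. 476. 185.] 209 [ 573.  -386.6   66.2] ((573.8850708007812, -387.9608459472656), (15.430339813232422, 14.874502182006836), 57.75165557861328)
```

View pics/w3.png

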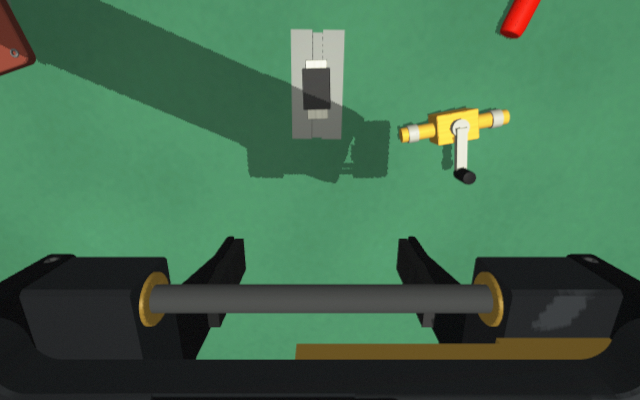

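The spanner grip cap is at (316,88), standing in the rest at (317,85), and the valve is at (460,125) with its knob at (465,177). The fits match the known sizes, so I'll grasp.

```bash
python3 - <<'E'
from h import *
go([434,-245.7,120],1.300);go([434,-245.7,42],1.300)
E
```

```text
shift [ 0.2293 -0.0155  0.3513] turn [ 0.0001 -0.0001 -0.0026]
shift [ 0.2292 -0.0155  0.5463] turn [ 0.0001 -0.0001 -0.0026]
```

Emit:
move_arm([
  [[0.229,-0.0155,0.35],[0,0,-0.0026],1],
  [[0.229,-0.0155,0.35],[0,0,-0.0026],1],
  [[0.229,-0.0155,0.35],[0,0,-0.0026],1],
  [[0.229,-0.0155,0.35],[0,0,-0.0026],1],
  [[0.229,-0.0155,0.35],[0,0,-0.0026],1],
  [[0.229,-0.0155,0.45],[0,0,-0.0026],1],
  [[0.229,-0.0155,0.546],[0,0,-0.0026],1],
  [[0.229,-0.0155,0.546],[0,0,-0.0026],1],
  [[0.229,-0.0155,0.546],[0,0,-0.0026],1],
])

```text
t: 5.1
position: [433.5, -248.5, 43.4]
ee_rot: [2.505, 1.895, -0.001]
force: [-0.1, 0.1, 0.4]
grip_width: 0.997
grip_force: 0.0
```

```bash
python3 - <<'E'
from h import *
go([434,-245.7,42],1.300)
E
```

```text
shift [ 0.007  -0.0006  0.0035] turn [ 0.      0.0001 -0.0007]
```

Emit:
move_arm([
  [[0.007,0,0.003],[0,0,0],1],
  [[0.007,0,0.003],[0,0,0],0.1],
  [[0.007,0,0.003],[0,0,0],0.1],
  [[0.007,0,0.003],[0,0,0],0.1],
  [[0.007,0,0.003],[0,0,0],0.1],
  [[0.007,0,0.003],[0,0,0],0.1],
  [[0.007,0,0.003],[0,0,0],0.1],
  [[0.007,0,0.003],[0,0,0],0.1],
], squeeze=50)

```text
t: 5.9
position: [433.8, -244.8, 40.7]
ee_rot: [-2.504, -1.896, 0.0]
force: [-1.0, -0.2, 0.5]
grip_width: 0.447
grip_force: 0.0
```

```bash
python3 - <<'E'
from h import *
s=bot.observe();print(s['position'],s['grip_width']*87,s['grip_force'],s['force'])
r=R.from_rotvec(s['ee_rot']).as_matrix(); print(r.round(4), np.arctan2(r[1,0],r[0,0]))
E
```

```text
[ 433.84052743 -244.78802282   40.67731016] 38.875863027789286 0.0 [-0.98150984 -0.15595464  0.46558157]
[[ 2.711e-01  9.625e-01 -2.000e-04]
 [ 9.625e-01 -2.711e-01 -0.000e+00]
 [-1.000e-04 -2.000e-04 -1.000e+00]] 1.2962385514144732
```

Emit:
move_arm([
  [[0,0,0],[0,0,0],0.1],
  [[0,0,0],[0,0,0],0.1],
  [[0,0,0],[0,0,0],0.1],
  [[0,0,0],[0,0,0],0.1],
  [[0,0,0],[0,0,0],0.1],
  [[0,0,-0.1],[0,0,0],0.1],
  [[0,0,-0.2],[0,0,0],0.1],
  [[0,0,-0.4],[0,0,0],0.1],
  [[0,0,-0.4],[0,0,0],0.1],
  [[0,0,-0.4],[0,0,0],0.1],
])

```text
t: 6.9
position: [435.8, -245.7, 204.5]
ee_rot: [2.501, 1.894, 0.008]
force: [-0.0, 0.6, -2.7]
grip_width: 0.31
grip_force: 50.0
```

```bash
python3 - <<'E'
from h import *
s=bot.observe();print(s['position'],s['grip_width']*87,s['grip_force'],s['force'])
go([550,-100,220],1.296);go([570,-75,220],1.296);go([580,-80,260],1.296)
E
```

```text
[ 435.83454721 -245.68496834  204.53006234] 26.988126522624295 49.973609894514084 [-0.03778741  0.56864711 -2.72773401]
shift [ 0.428   0.1762 -0.0369] turn [ 0.001  -0.0003  0.    ]
shift [ 0.5017  0.2074 -0.0366] turn [ 0.001  -0.0003  0.    ]
shift [ 0.4966  0.2355 -0.1364] turn [ 0.001  -0.0003  0.    ]
```

```bash
python3 - <<'E'
from h import *
a=cam('wrist'); b=cam('scene')
q=proj(b,[bot.observe()['position']])[0]; print(q)
u,v=q.astype(int); c=cv2.resize(b['img'][max(v-50,0):v+50,u-50:u+50],(400,400),interpolation=cv2.INTER_CUBIC)
cv2.imwrite('pics/w4.png',np.hstack([cv2.resize(a['img'][180:,220:420],(364,400)),c]))
E
```

```text
[237.42694761 118.0944181 ]
```

View pics/w4.png

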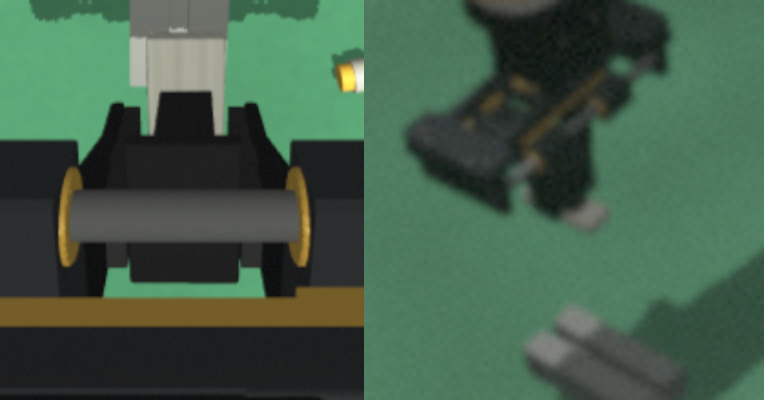

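The pads hold the spanner by its cap (27 mm), upright. That is good enough. Next, look at the fixture from close by.

Emit:
move_arm([
  [[0.505,0.215,-0.06],[0,0,0],0.1],
  [[0.505,0.215,-0.06],[0,0,0],0.1],
  [[0.505,0.215,-0.06],[0,0,0],0.1],
  [[0.505,0.215,-0.06],[0,0,0],0.1],
  [[0.505,0.215,-0.06],[0,0,0],0.1],
  [[0.505,0.215,-0.06],[0,0,0],0.1],
  [[0.505,0.215,-0.06],[0,0,0],0.1],
  [[0.505,0.215,-0.06],[0,0,0],0.1],
])

```text
t: 7.8
position: [570.3, -75.4, 223.8]
ee_rot: [-2.506, -1.893, 0.003]
force: [-0.3, -0.9, -1.6]
grip_width: 0.31
grip_force: 50.0
```

```bash
python3 - <<'E'
from h import *
s=bot.observe();print(s['position'],s['grip_width']*87,s['joint_pos'].round(2))
a=cam('wrist'); print(proj(a,[[604,30,33]]))
P=pts(a); np.savez('w5.npz',**{k:np.array(v) for k,v in a.items()})
for n,lo,hi in [('fixture',14,22),('clamp_ring',29,36),('nest0',14,22)]:
    for r in bot.trace(n,a)[:2]:
        m=r['mask']&(a['depth']>0); q=P[m]; q=q[(q[:,2]>lo)&(q[:,2]<hi)]
        if len(q)>5: print(n,round(r['confidence'],2),np.array(r['bbox']).round(),len(q),q.mean(0).round(1),cv2.minAreaRect(q[:,:2].astype(np.float32)))
# spanner visible bits in tool frame
T=(P-s['position'])@R.from_rotvec(s['ee_rot']).as_matrix()
m=(a['depth']>0)&(abs(T[...,0])<45)&(abs(T[...,1])<13)&(T[...,2]>-5)&(T[...,2]<30); q=T[m]; print(len(q), q.min(0) if len(q) else 0, q.max(0) if len(q) else 0)
if len(q)>50:
    top=q[abs(q[:,2]-np.median(q[:,2]))<4]; A=np.c_[top[:,:2],np.ones(len(top))]; print('plane',np.linalg.lstsq(A,top[:,2],rcond=None)[0], cv2.minAreaRect(top[:,:2].astype(np.float32)))
cv2.imwrite('pics/w5.png',cv2.resize(a['img'][0:200,220:420],(600,600),interpolation=cv2.INTER_CUBIC))
E
```

```text
[570.28912135 -75.35233401 223.78825513] 26.96323036670616 [-0.63  0.22  0.8   1.68 -0.16  1.31 -0.08]
[[324.59520693  72.0856518 ]]
fixture 0.57 [207.   2. 439. 184.] 27109 [600.2  15.9  19. ] ((597.8636474609375, 3.9350433349609375), (192.8461151123047, 246.45367431640625), 74.23287963867188)
nest0 0.73 [207.   0. 440. 186.] 27360 [600.2  15.6  19. ] ((597.316162109375, 3.4229507446289062), (194.1293487548828, 248.3756103515625), 74.23287963867188)
1785 [ -1.49192119 -11.7580262   -4.98403263] [31.40357066 12.30001853  9.44796014]
plane [ 0.02693397 -0.01646923  1.1777465 ] ((14.890430450439453, 0.22663211822509766), (23.885988235473633, 32.95530319213867), 89.5452880859375)
```

View pics/w5.png

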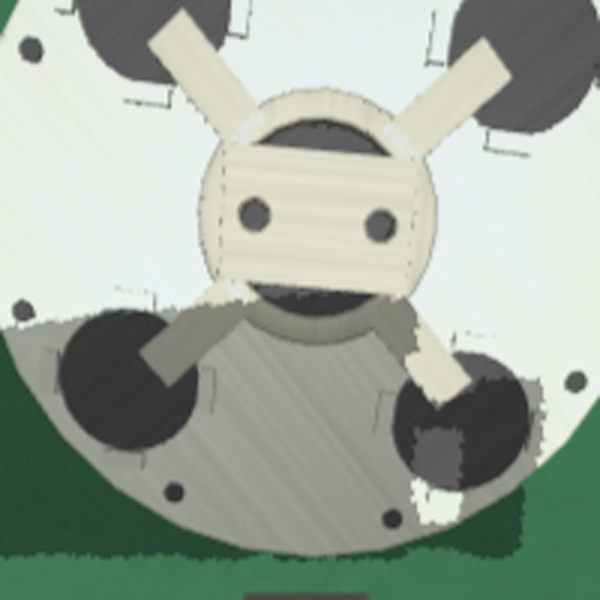

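The holes are at crop (254,214) and (381,225). I'll measure them precisely, together with the nests and the fixture outline.

```bash
python3 - <<'E'
from h import *
a=dict(np.load('w5.npz')); g=cv2.cvtColor(a['img'],cv2.COLOR_BGR2GRAY)
H=[]
for u,v in [(304.7,71.3),(347,75)]:
    u0,v0=int(u)-9,int(v)-9; w=g[v0:v0+18,u0:u0+18].astype(float); m=w<150
    n,l,st,c=cv2.connectedComponentsWithStats(m.astype(np.uint8)); k=1+np.argmax(st[1:,4]); cu,cv_=c[k]+[u0,v0]
    H.append(ray(a,cu,cv_,33)); print(cu,cv_,st[k],H[-1].round(1))
d=H[1]-H[0]; c=(H[0]+H[1])/2; print('axis',c,np.linalg.norm(d),'yaw',np.arctan2(d[1],d[0]))
# fixture rim circle on z=18 from non-green
hsv=cv2.cvtColor(a['img'],cv2.COLOR_BGR2HSV); P=pts(a)
m=(abs(P[...,2]-19)<2.5)&(np.hypot(P[...,0]-604,P[...,1]-30)<140)
e=cv2.findContours(m.astype(np.uint8),cv2.RETR_EXTERNAL,cv2.CHAIN_APPROX_NONE)[0]; e=max(e,key=cv2.contourArea)[:,0]
q=P[e[:,1],e[:,0],:2]; q=q[(e[:,1]>3)&(e[:,1]<180)]
rr=np.hypot(*(q-[604,30]).T); q=q[abs(rr-125)<8]
s=np.linalg.lstsq(np.c_[2*q,np.ones(len(q))],(q**2).sum(1),rcond=None)[0]; print('rim',s[:2],np.sqrt(s[2]+s[0]**2+s[1]**2),len(q))
# dark nest spots
m=(g<95)&(hsv[...,1]<60); 
n,l,st,cc=cv2.connectedComponentsWithStats(m.astype(np.uint8))
for i in range(1,n):
    if 300<st[i,4]<4000 and cc[i][1]<200: print(st[i],ray(a,*cc[i],18).round(1))
E
```

```text
304.46153846153845 71.04395604395604 [ 5  4 10 11 91] [584.1  36.7  33. ]
346.5274725274725 74.94505494505495 [ 4  4 10 11 91] [625.3  21.1  33. ]
axis [604.69895734  28.88311329  33.        ] 44.027434549863344 yaw -0.3624792683140545
rim [604.35508866  29.25220393] 123.37680571887269 395
[246   0  51  28 728] [564.3 104.6  18. ]
[ 371    0   50   44 1487] [691.7  60.2  18. ]
[ 239  103   47   48 1484] [518.4  -5.6  18. ]
[ 351  118   47   46 1388] [639.5 -57.5  18. ]
[ 148  135   61   60 2281] [409.7 -20.8  18. ]
```

```bash
python3 - <<'E'
from h import *
go([605.3,28.7,120],-0.3625)
E
```

```text
shift [0.2716 0.0123 0.2619] turn [-1.000e-04 -0.000e+00  2.638e-01]
```

Emit:
move_arm([
  [[0.05,0,0.1],[0,0,0.05],0.1],
  [[0.27,0.0123,0.2],[0,0,0.264],0.1],
  [[0.2716,0.0123,0.262],[0,0,0.264],0.1],
  [[0.2716,0.0123,0.262],[0,0,0.264],0.1],
  [[0.2716,0.0123,0.262],[0,0,0.264],0.1],
  [[0.2716,0.0123,0.262],[0,0,0.264],0.1],
  [[0.2716,0.0123,0.262],[0,0,0.264],0.1],
  [[0.2716,0.0123,0.262],[0,0,0.264],0.1],
  [[0.2716,0.0123,0.262],[0,0,0.264],0.1],
  [[0.2716,0.0123,0.262],[0,0,0.264],0.1],
])

```text
t: 9.0
position: [605.6, 29.4, 120.1]
ee_rot: [-3.124, 0.33, -0.0]
force: [-0.2, -0.6, -2.3]
grip_width: 0.307
grip_force: 50.0
```

Emit:
move_arm([
  [[0,0,0],[0,0,0.05],0.1],
  [[0,0,0],[0,0,0.05],0.1],
])

```text
t: 9.2
position: [605.6, 29.4, 120.1]
ee_rot: [-3.039, 0.793, -0.0]
force: [-0.2, -0.6, -2.7]
grip_width: 0.311
grip_force: 50.0
```

```bash
python3 - <<'E'
from h import *
s=bot.observe();print(s['position'],s['grip_width']*87,s['joint_pos'].round(2))
go([605.3,28.7,62],-0.3625)
a=cam('wrist');P=pts(a)
T=(P-s['position'])@R.from_rotvec(s['ee_rot']).as_matrix()
m=(a['depth']>0)&(abs(T[...,0])<45)&(abs(T[...,1])<16)&(T[...,2]>-5)&(T[...,2]<30); q=T[m]
top=q[abs(q[:,2]-np.median(q[:,2]))<4]; A=np.c_[top[:,:2],np.ones(len(top))]; print('plane',np.linalg.lstsq(A,top[:,2],rcond=None)[0], cv2.minAreaRect(top[:,:2].astype(np.float32)),q.max(0))
E
```

```text
[605.60498284  29.44271292 120.14569829] 27.07605388919236 [-0.94  0.52  1.08  1.74 -0.49  1.19 -1.8 ]
shift [0.0002 0.0021 0.1454] turn [-0.0001 -0.     -0.0235]
plane [ 0.03411803 -0.01595246  1.1673464 ] ((15.128532409667969, -0.2101764678955078), (32.606651306152344, 31.28537940979004), 0.15352776646614075) [31.41704761 15.91644567 10.04492263]
```

Emit:
move_arm([
  [[0,0.002,0],[0,0,-0.0235],0.1],
  [[0,0.002,0.08],[0,0,-0.0235],0.1],
  [[0,0.002,0.14],[0,0,-0.0235],0.1],
  [[0,0.002,0.14],[0,0,-0.0235],0.1],
  [[0,0.002,0.14],[0,0,-0.0235],0.1],
])

```text
t: 9.75
position: [605.3, 28.5, 64.4]
ee_rot: [3.092, -0.554, -0.0]
force: [0.9, -0.7, -0.7]
grip_width: 0.308
grip_force: 50.0
```

```bash
python3 - <<'E'
from h import *
s=bot.observe();print(s['position'],s['force'])
go([605.3,28.7,45],-0.3625)
E
```

```text
[605.28248845  28.52271272  64.44705987] [ 0.88436089 -0.71500364 -0.70487987]
shift [-0.0001 -0.0004  0.0486] turn [0.0001 0.     0.0012]
```

Emit:
move_arm([
  [[0,0,0.02],[0,0,0.0012],0.1],
  [[0,0,0.03],[0,0,0.0012],0.1],
  [[0,0,0.036],[0,0,0.0012],0.1],
  [[0,0,0.036],[0,0,0.0012],0.1],
])

```text
t: 10.15
position: [605.2, 29.0, 49.4]
ee_rot: [3.09, -0.567, -0.0]
force: [-0.7, 0.5, -1.6]
grip_width: 0.312
grip_force: 50.0
```

Emit:
move_arm([
  [[0,0,0.005],[0,0,0],0.1],
  [[0,0,0.01],[0,0,0],0.1],
  [[0,0,0.012],[0,0,0],0.1],
  [[0,0,0.012],[0,0,0],0.1],
])

```text
t: 10.55
position: [605.2, 28.9, 44.6]
ee_rot: [3.09, -0.568, -0.0]
force: [-0.9, 0.5, -2.2]
grip_width: 0.31
grip_force: 50.0
```

Emit:
move_arm([
  [[0,0,0],[0,0,-0.015],0.1],
  [[0,0,0],[0,0,-0.03],0.1],
  [[0,0,0],[0,0,-0.045],0.1],
  [[0,0,0],[0,0,-0.06],0.1],
  [[0,0,0],[0,0,-0.075],0.1],
  [[0,0,0],[0,0,-0.09],0.1],
  [[0,0,0],[0,0,-0.105],0.1],
  [[0,0,0],[0,0,-0.118],0.1],
  [[0,0,0],[0,0,-0.118],0.1],
])

```text
t: 11.45
position: [605.0, 29.6, 44.6]
ee_rot: [-3.084, -0.592, 0.001]
force: [-1.0, 2.0, -2.9]
grip_width: 0.311
grip_force: 49.9
```

```bash
python3 - <<'E'
from h import *
s=bot.observe();print(s['position'],s['force'],s['ft_torque'],s['grip_force'])
r=R.from_rotvec(s['ee_rot']).as_matrix(); print(np.arctan2(r[1,0],r[0,0]))
E
```

```text
[604.96277378  29.55982103  44.63964319] [-1.01981996  2.01123445 -2.93558384] [ 0.49942842  0.29346511 -0.02395073] 49.92306634783745
0.3793665000350884
```

Emit:
move_arm([
  [[0,0,0],[0,0,-0.008],0.1],
  [[0,0,0],[0,0,-0.015],0.1],
  [[0,0,0],[0,0,-0.015],0.1],
])

```text
t: 11.75
position: [605.0, 29.6, 44.6]
ee_rot: [-3.054, -0.733, 0.001]
force: [-2.1, 3.2, -2.2]
grip_width: 0.309
grip_force: 49.9
```

```bash
python3 - <<'E'
from h import *
s=bot.observe();print(s['position'],s['force'],s['ft_torque'],s['grip_force'])
r=R.from_rotvec(s['ee_rot']).as_matrix(); print(np.arctan2(r[1,0],r[0,0]))
c=cam('top')
d=cv2.resize(c['img'][134:234,268:368],(500,500),interpolation=cv2.INTER_CUBIC); cv2.imwrite('pics/t2.png',d)
E
```

```text
[604.97849821  29.60888576  44.64098004] [-2.06549057  3.19901204 -2.16182145] [ 0.72336459  0.50733478 -0.08167653] 49.91098389029503
0.47090762380899137
```

Emit:
move_arm([
  [[0,0,0],[0,0,-0.006],0.1],
  [[0,0,0],[0,0,-0.012],0.1],
  [[0,0,0],[0,0,-0.012],0.1],
])

```text
t: 12.1
position: [605.2, 29.6, 44.6]
ee_rot: [-3.025, -0.844, -0.0]
force: [-0.2, 5.3, -2.5]
grip_width: 0.308
grip_force: 51.4
```

```bash
python3 - <<'E'
from h import *
s=bot.observe();print(s['position'],s['force'],s['ft_torque'],s['grip_force'])
r=R.from_rotvec(s['ee_rot']).as_matrix(); print(np.arctan2(r[1,0],r[0,0]))
c=cam('wrist'); cv2.imwrite('pics/w6.png',c['img'])
E
```

```text
[605.21665173  29.55793178  44.63448419] [-0.16520864  5.25589226 -2.52156756] [ 1.09610442  0.35567202 -1.23135268] 51.37544497847557
0.5444658677579246
```

View pics/w6.png

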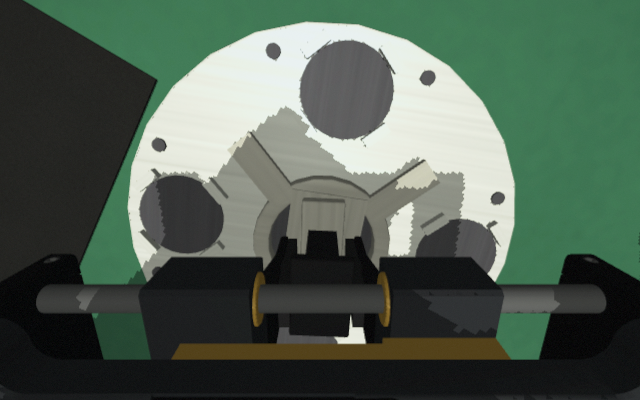

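Torque is at the stop and the arms are midway between the nests. The wrist view shows nests at (346,90), (185,212) and (457,250). Back off, lift, and return the spanner to its rest.

Emit:
move_arm([
  [[0,0,0],[0,0,0.012],0.1],
  [[0,0,0],[0,0,0.022],0.1],
  [[0,0,0],[0,0,0.022],0.1],
  [[0,0,-0.05],[0,0,0.022],0.1],
  [[0,0,-0.15],[0,0,0.022],0.1],
  [[0,0,-0.25],[0,0,0.022],0.1],
  [[0,0,-0.25],[0,0,0.022],0.1],
])

```text
t: 12.85
position: [608.5, 27.7, 150.2]
ee_rot: [3.075, 0.637, 0.013]
force: [-0.4, -0.2, -1.5]
grip_width: 0.306
grip_force: 50.0
```

```bash
python3 - <<'E'
from h import *
s=bot.observe();print(s['position'],s['force'],s['grip_width']*87)
a=cam('wrist');P=pts(a)
T=(P-s['position'])@R.from_rotvec(s['ee_rot']).as_matrix()
m=(a['depth']>0)&(abs(T[...,0])<45)&(abs(T[...,1])<13)&(T[...,2]>-5)&(T[...,2]<30); q=T[m]
top=q[abs(q[:,2]-np.median(q[:,2]))<4]; A=np.c_[top[:,:2],np.ones(len(top))]; print('plane',np.linalg.lstsq(A,top[:,2],rcond=None)[0], cv2.minAreaRect(top[:,:2].astype(np.float32)),q.max(0))
g=P[(P[...,2]>29)&(P[...,2]<36)&(np.hypot(P[...,0]-604.7,P[...,1]-29)<85)&(np.hypot(P[...,0]-604.7,P[...,1]-29)>48)]
an=np.arctan2(g[:,1]-29,g[:,0]-604.7); print(len(g),np.histogram(an,bins=36,range=(-np.pi,np.pi))[0])
for c in (-.42,1.16): k=abs(an-c)<.4; print(an[k].mean() if k.any() else 0)
# rest target: spanner centre (435.4,-241.9), yaw 1.267, tool x offset -0.6
go([435.6,-241.3,150],1.267)
E
```

```text
[608.54645557  27.66348318 150.1947479 ] [-0.38162625 -0.21479483 -1.50999918] 26.59777836450564
plane [ 0.0233026  -0.01763497  1.33160149] ((14.506775856018066, 0.6836442947387695), (33.072139739990234, 23.86381721496582), 0.7293434143066406) [31.07149949 12.64323526 10.04491004]
2016 [  0   0   0   0   0   2 125 163   0   0   0   0   0   0  17 400 221   0
   0   0   0   0   0  38 414 188   0   0   0   0   0   0  31 324  93   0]
-0.3895624886854749
1.1651470765846088
shift [-0.6614  0.4475 -0.0091] turn [ 0.0006 -0.0006 -0.1365]
```

Emit:
move_arm([
  [[-0.661,0.4475,0],[0,0,-0.1365],0.1],
  [[-0.661,0.4475,0],[0,0,-0.1365],0.1],
  [[-0.661,0.4475,0],[0,0,-0.1365],0.1],
  [[-0.661,0.4475,0],[0,0,-0.1365],0.1],
  [[-0.661,0.4475,0],[0,0,-0.1365],0.1],
  [[-0.661,0.4475,0],[0,0,-0.1365],0.1],
  [[-0.661,0.4475,0],[0,0,-0.1365],0.1],
  [[-0.661,0.4475,0],[0,0,-0.1365],0.1],
  [[-0.661,0.4475,0.1],[0,0,-0.1365],0.1],
  [[-0.661,0.4475,0.1],[0,0,-0.1365],0.1],
])

```text
t: 13.9
position: [431.4, -238.5, 100.7]
ee_rot: [-2.527, -1.858, 0.008]
force: [-1.1, 1.3, -2.0]
grip_width: 0.312
grip_force: 50.0
```

```bash
python3 - <<'E'
from h import *
s=bot.observe();print(s['position'],s['force'],s['grip_width']*87)
go([435.6,-241.3,65],1.267);go([435.6,-241.3,41],1.267)
E
```

```text
[ 431.38679683 -238.53219608  100.73540561] [-1.1133145   1.26513021 -2.04956613] 27.102919520011497
shift [-0.0034  0.0127  0.0893] turn [-0.0011  0.0002  0.0001]
shift [-0.0033  0.0132  0.1493] turn [-0.0011  0.0002  0.0001]
```

Emit:
move_arm([
  [[0,0,0.03],[0,0,0],0.1],
  [[0,0,0.06],[0,0,0],0.1],
  [[0,0,0.06],[0,0,0],0.1],
])

```text
t: 14.2
position: [433.5, -239.9, 79.6]
ee_rot: [-2.53, -1.86, 0.002]
force: [-0.0, 0.1, -1.9]
grip_width: 0.307
grip_force: 50.0
```

```bash
python3 - <<'E'
from h import *
s=bot.observe();print(s['position'],s['force'],s['qvel'].round(3))
go([435.6,-241.3,50],1.267);go([435.6,-241.3,41],1.267)
E
```

```text
[ 433.45430045 -239.90929509   79.6454954 ] [-0.03429166  0.06002366 -1.94686416] [-0.005 -0.023  0.011 -0.022  0.027  0.027 -0.021]
shift [-0.0017  0.0063  0.0741] turn [-0.0003  0.0001  0.0001]
shift [-0.0017  0.0063  0.0966] turn [-0.0003  0.0001  0.0001]
```

Commanded and measured poses converge slowly, and 2 mm is within the slot's ±3 mm play. I'll apply half the correction and lower.

Emit:
move_arm([
  [[-0.001,0.004,0],[0,0,0],0.1],
  [[-0.001,0.004,0.03],[0,0,0],0.1],
  [[-0.001,0.004,0.045],[0,0,0],0.1],
  [[-0.001,0.004,0.045],[0,0,0],0.1],
  [[-0.001,0.004,0.045],[0,0,0],0.1],
])

```text
t: 14.7
position: [435.1, -241.5, 62.6]
ee_rot: [-2.532, -1.859, 0.001]
force: [-0.3, 0.3, -2.1]
grip_width: 0.311
grip_force: 50.0
```

```bash
python3 - <<'E'
from h import *
s=bot.observe();print(s['position'],s['force'],s['qvel'].round(3))
go([435.6,-241.3,41.5],1.267)
E
```

```text
[ 435.10588715 -241.5095002    62.59189037] [-0.29159612  0.294438   -2.13700447] [-0.002 -0.008  0.003 -0.007  0.003  0.002 -0.   ]
shift [0.0009 0.001  0.0527] turn [-0.0001  0.0001 -0.0001]
```

Emit:
move_arm([
  [[0.001,0.001,0.02],[0,0,0],0.1],
  [[0.001,0.001,0.04],[0,0,0],0.1],
  [[0.001,0.001,0.05],[0,0,0],0.1],
  [[0.001,0.001,0.052],[0,0,0],0.1],
  [[0.001,0.001,0.052],[0,0,0],0.1],
])

```text
t: 15.2
position: [435.7, -241.2, 41.7]
ee_rot: [-2.532, -1.859, 0.001]
force: [0.3, -0.5, -1.6]
grip_width: 0.31
grip_force: 50.0
```

Emit:
move_arm([
  [[0,0,0.002],[0,0,0],0.1],
  [[0,0,0.004],[0,0,0],0.1],
  [[0,0,0.004],[0,0,0],0.1],
])

```text
t: 15.5
position: [436.1, -241.2, 40.7]
ee_rot: [2.532, 1.86, 0.001]
force: [-0.6, -0.3, 1.9]
grip_width: 0.307
grip_force: 49.9
```

Emit:
move_arm([
  [[0,0,0],[0,0,0],0.8],
  [[0,0,0],[0,0,0],0.8],
  [[0,0,0],[0,0,0],0.8],
  [[0,0,0],[0,0,0],0.8],
  [[0,0,0],[0,0,0],0.8],
  [[0,0,0],[0,0,0],0.8],
  [[0,0,-0.1],[0,0,0],0.8],
  [[0,0,-0.2],[0,0,0],0.8],
  [[0,0,-0.3],[0,0,0],0.8],
  [[0,0,-0.4],[0,0,0],0.8],
])

```text
t: 16.5
position: [435.4, -241.3, 201.9]
ee_rot: [-2.533, -1.859, 0.0]
force: [1.2, 0.7, 0.6]
grip_width: 0.799
grip_force: 0.0
```

```bash
python3 - <<'E'
from h import *
go([500,50,260],1.9)
E
```

```text
shift [ 0.7432 -0.0643 -0.1454] turn [-0.      0.     -0.1009]
```

Emit:
move_arm([
  [[0.74,-0.064,-0.145],[0,0,-0.1],0.8],
  [[0.74,-0.064,-0.145],[0,0,-0.1],0.8],
  [[0.74,-0.064,-0.145],[0,0,-0.1],0.8],
  [[0.74,-0.064,-0.145],[0,0,-0.1],0.8],
  [[0.74,-0.064,-0.145],[0,0,-0.1],0.8],
  [[0.74,-0.064,-0.145],[0,0,-0.1],0.8],
  [[0.74,-0.064,-0.145],[0,0,-0.1],0.8],
])

```text
t: 17.2
position: [500.7, 56.3, 258.9]
ee_rot: [1.822, 2.559, 0.002]
force: [-0.1, -0.8, -0.5]
grip_width: 0.797
grip_force: 0.0
```

```bash
python3 - <<'E'
from h import *
go([550,260,260],2.18)
E
```

```text
shift [ 0.4407  0.2833 -0.0022] turn [ 0.0002 -0.0001 -0.0438]
```

Emit:
move_arm([
  [[0.44,0.283,0],[0,0,-0.044],0.8],
  [[0.44,0.283,0],[0,0,-0.044],0.8],
  [[0.44,0.283,0],[0,0,-0.044],0.8],
  [[0.44,0.283,0],[0,0,-0.044],0.8],
  [[0.44,0.283,0],[0,0,-0.044],0.8],
  [[0.44,0.283,0],[0,0,-0.044],0.8],
])

```text
t: 17.8
position: [550.9, 253.5, 257.2]
ee_rot: [-1.46, -2.781, 0.003]
force: [0.3, -0.5, -0.3]
grip_width: 0.803
grip_force: 0.0
```

```bash
cat > d.py <<'E'
from h import *
def discs():
    a=cam('wrist'); P=pts(a); cv2.imwrite('pics/last.png',a['img']); out=[]
    for r in bot.trace('disc0',a)[:8]:
        m=r['mask']&(a['depth']>0); q=P[m]
        if len(q)<20: continue
        z0=np.median(q[:,2]); top=q[q[:,2]>z0+24]; hsv=cv2.cvtColor(a['img'],cv2.COLOR_BGR2HSV)[r['mask']]
        bgr=np.median(a['img'][r['mask']],0)
        fl=q[abs(q[:,2]-z0)<3][:,:2].astype(np.float32); c,rad=cv2.minEnclosingCircle(fl)
        print(round(r['confidence'],2),np.array(r['bbox']).round(),'z',z0.round(1),'top',np.median(top,0).round(1) if len(top) else 0,len(top),'circ',np.round(c,1),round(rad,1),'bgr',bgr)
    return a
E
python3 -c "
from d import *
discs(); print(bot.observe()['position'])"
```

```text
0.92 [410.   2. 449.  15.] z 6.6 top 0 0 circ [542.3 481.4] 21.5 bgr [ 70. 133. 214.]
0.83 [356.  83. 395. 121.] z 9.0 top [559.  356.5  38.7] 158 circ [559.4 356.3] 23.5 bgr [191.  253.  253.5]
0.8 [296. 130. 332. 171.] z 9.2 top [533.6 265.2  38.7] 138 circ [533.9 265.1] 23.7 bgr [175. 151. 248.]
0.8 [417. 178. 454. 210.] z 7.1 top [703.1 310.   36.5] 134 circ [704.2 310. ] 24.0 bgr [ 61. 125. 196.]
0.61 [264.  29. 305.  69.] z 9.1 top [432.5 342.9  38.7] 184 circ [432.2 342.9] 23.6 bgr [252. 254. 254.]
0.58 [481.  66. 528. 103.] z 7.1 top [675.7 464.3  36.4] 185 circ [676.1 465. ] 24.3 bgr [244. 225. 255.]
[551.42623566 249.96484602 258.17170836]
```

Elements at (559,356) and (432,343). I'll take the first.

```bash
python3 - <<'E'
from h import *
go([559.3,356.4,70],2.18);go([559.3,356.4,14],2.18)
E
```

```text
shift [0.2091 0.1667 0.4701] turn [-0.0001  0.0002 -0.0016]
shift [0.2092 0.1668 0.6101] turn [-0.0001  0.0002 -0.0016]
```

Emit:
move_arm([
  [[0.209,0.167,0.2],[0,0,0],0.5],
  [[0.209,0.167,0.47],[0,0,0],0.5],
  [[0.209,0.167,0.47],[0,0,0],0.5],
  [[0.209,0.167,0.47],[0,0,0],0.5],
  [[0.209,0.167,0.47],[0,0,0],0.5],
  [[0.209,0.167,0.47],[0,0,0],0.5],
  [[0.209,0.167,0.47],[0,0,0],0.5],
  [[0.209,0.167,0.47],[0,0,0],0.5],
])

```text
t: 18.7
position: [561.1, 357.6, 73.5]
ee_rot: [1.466, 2.776, 0.005]
force: [-0.3, 0.8, 0.5]
grip_width: 0.5
grip_force: 0.0
```

```bash
python3 - <<'E'
from h import *
print(bot.observe()['position'])
go([559.3,356.4,14],2.18)
E
```

```text
[561.11642012 357.62786511  73.53377378]
shift [ 1.000e-04 -6.100e-03  1.488e-01] turn [ 0.0007  0.0001 -0.0016]
```

Emit:
move_arm([
  [[0,-0.005,0.07],[0,0,0],0.5],
  [[0,-0.005,0.12],[0,0,0],0.5],
  [[0,-0.005,0.147],[0,0,0],0.5],
  [[0,-0.005,0.147],[0,0,0],0.5],
  [[0,-0.005,0.147],[0,0,0],0.1],
  [[0,-0.005,0.147],[0,0,0],0.1],
  [[0,-0.005,0.147],[0,0,0],0.1],
  [[0,-0.005,0.147],[0,0,0],0.1],
  [[0,-0.005,0.147],[0,0,0],0.1],
  [[0,-0.005,0.147],[0,0,0],0.1],
], squeeze=40)

```text
t: 19.7
position: [557.6, 357.7, 12.0]
ee_rot: [1.464, 2.779, 0.001]
force: [-0.1, 0.1, 5.0]
grip_width: 0.17
grip_force: 40.0
```

```bash
python3 - <<'E'
from h import *
s=bot.observe(); print(s['position'],s['grip_width']*87,s['grip_force'])
go([559.3,356.4,120],2.18)
go([571.3,112.6,120],2.18)
E
```

```text
[557.62521395 357.69911209  12.0317626 ] 14.76281286024425 39.999728640541434
shift [-0.005   0.0018 -0.2699] turn [ 0.0001 -0.     -0.0013]
shift [-0.5247 -0.3181 -0.2702] turn [ 0.0001 -0.     -0.0013]
```

Emit:
move_arm([
  [[0,0,-0.1],[0,0,0],0.1],
  [[0,0,-0.22],[0,0,0],0.1],
  [[-0.2,-0.12,-0.22],[0,0,0],0.1],
  [[-0.52,-0.315,-0.22],[0,0,0],0.1],
  [[-0.52,-0.315,-0.22],[0,0,0],0.1],
  [[-0.52,-0.315,-0.22],[0,0,0],0.1],
  [[-0.52,-0.315,-0.22],[0,0,0],0.1],
  [[-0.52,-0.315,-0.22],[0,0,0],0.1],
  [[-0.52,-0.315,-0.22],[0,0,0],0.1],
  [[-0.52,-0.315,-0.22],[0,0,0],0.1],
])

```text
t: 20.7
position: [570.8, 116.0, 99.3]
ee_rot: [-1.462, -2.78, -0.0]
force: [-0.1, 1.3, -0.4]
grip_width: 0.172
grip_force: 40.0
```

```bash
cat >> d.py <<'E'
def held():
    s=bot.observe(); a=cam('wrist'); P=pts(a); Rm=R.from_rotvec(s['ee_rot']).as_matrix()
    T=(P-s['position'])@Rm
    m=(a['depth']>0)&(np.hypot(T[...,0],T[...,1])<32)&(T[...,2]>-1)&(T[...,2]<9)&(T[...,0]>9); q=T[m]
    z=np.median(q[:,2]); q=q[abs(q[:,2]-z)<3]
    # front rim: fit circle of r=24 to hull points
    h=cv2.convexHull(q[:,:2].astype(np.float32))[:,0]; h=h[(h[:,0]>14)]
    from scipy.optimize import least_squares
    f=least_squares(lambda c:np.hypot(h[:,0]-c[0],h[:,1]-c[1])-24,[0,0],loss='soft_l1').x
    print('pos',s['position'].round(1),'w',s['grip_width']*87,'topz',z.round(1),len(q),'disc centre in tool',f.round(1),'xmax',q[:,0].max().round(1),'world off',(Rm@[f[0],f[1],0]).round(1))
    return Rm@np.array([f[0],f[1],0])
E
python3 -c "
from d import *
o=held(); go(np.array([571.3,112.6,60])-[o[0],o[1],0],2.18)"
```

```text
pos [570.8 116.   99.3] w 14.946875019061219 topz 3.1 1213 disc centre in tool [-2.  -0.3] xmax 22.0 world off [ 0.9 -1.8 -0. ]
shift [-0.0035 -0.0033  0.0982] turn [-0.     -0.0001 -0.001 ]
```

Emit:
move_arm([
  [[-0.0024,-0.0044,0.05],[0,0,0],0.1],
  [[-0.0024,-0.0044,0.12],[0,0,0],0.1],
  [[-0.0024,-0.0044,0.15],[0,0,0],0.1],
  [[-0.0024,-0.0044,0.15],[0,0,0],0.1],
  [[-0.0024,-0.0044,0.15],[0,0,0],0.1],
])

```text
t: 21.25
position: [570.4, 113.4, 40.1]
ee_rot: [1.463, 2.78, -0.0]
force: [0.6, 0.1, -0.4]
grip_width: 0.176
grip_force: 40.0
```

```bash
python3 -c "
from d import *
print(bot.observe()['position'],bot.observe()['force']);go([569.9,114.2,28.5],2.18)"
```

```text
[570.42130833 113.41261599  40.05310682] [ 0.64792287  0.12794332 -0.44346575]
shift [0.0024 0.     0.0289] turn [ 0.      0.     -0.0012]
```

Emit:
move_arm([
  [[0.0024,0,0.01],[0,0,0],0.1],
  [[0.0024,0,0.02],[0,0,0],0.1],
  [[0.0024,0,0.028],[0,0,0],0.1],
  [[0.0024,0,0.029],[0,0,0],0.1],
])

```text
t: 21.65
position: [569.7, 113.8, 28.0]
ee_rot: [1.464, 2.779, 0.0]
force: [-1.5, 0.0, 3.0]
grip_width: 0.17
grip_force: 40.0
```

Emit:
move_arm([
  [[0,0,0],[0,0,0],0.5],
  [[0,0,0],[0,0,0],0.5],
  [[0,0,0],[0,0,0],0.5],
  [[0,0,0],[0,0,0],0.5],
  [[0,0,0],[0,0,0],0.5],
  [[0,0,-0.05],[0,0,0],0.5],
  [[0,0,-0.15],[0,0,0],0.5],
  [[0,0,-0.28],[0,0,0],0.5],
  [[0,0,-0.45],[0,0,0],0.5],
  [[0,0,-0.45],[0,0,0],0.5],
])

```text
t: 22.65
position: [571.4, 113.7, 213.1]
ee_rot: [1.463, 2.775, 0.008]
force: [0.5, 0.0, -0.1]
grip_width: 0.498
grip_force: 0.0
```

```bash
python3 -c "
from d import *
go([495,230,220],2.18)"
```

```text
shift [ 0.3479  0.0068 -0.0177] turn [ 0.001   0.0002 -0.0014]
```

Emit:
move_arm([
  [[0.348,0.0068,0],[0,0,0],0.5],
  [[0.348,0.0068,0],[0,0,0],0.5],
  [[0.348,0.0068,0],[0,0,0],0.5],
  [[0.348,0.0068,0],[0,0,0],0.5],
  [[0.348,0.0068,0],[0,0,0],0.5],
])

```text
t: 23.15
position: [492.7, 230.8, 208.0]
ee_rot: [1.461, 2.781, 0.0]
force: [-0.1, -2.0, -0.1]
grip_width: 0.5
grip_force: 0.0
```

```bash
python3 -c "
from d import *
print(bot.observe()['position']);discs();go([432.3,342.9,70],2.18)"
```

```text
[492.65376795 230.75512939 207.98547174]
0.87 [304. 268. 339. 283.] z 25.0 top [475.5 259.  291.7] 14 circ [565.9 119.5] 22.0 bgr [250. 254. 254.]
0.87 [477. 198. 521. 234.] z 7.1 top [702.2 309.8  36.5] 176 circ [704.1 309.3] 24.4 bgr [ 66. 139. 217.]
0.65 [315.  33. 356.  82.] z 9.1 top [432.2 342.8  38.7] 233 circ [432.3 343. ] 23.6 bgr [255. 255. 255.]
0.65 [345. 148. 385. 191.] z 9.1 top [533.2 265.2  38.7] 177 circ [533.6 264.9] 23.8 bgr [200. 172. 254.]
0.63 [559.  74. 615. 117.] z 7.1 top [675.3 463.9  36.3] 257 circ [676.2 465.2] 24.6 bgr [249. 234. 255.]
0.58 [480.   0. 527.  20.] z 6.5 top 0 0 circ [541.7 482.3] 21.7 bgr [ 71. 141. 228.]
shift [0.3222 0.034  0.3448] turn [ 0.      0.0001 -0.0016]
```

Emit:
move_arm([
  [[0.322,0.034,0.1],[0,0,0],0.5],
  [[0.322,0.034,0.345],[0,0,0],0.5],
  [[0.322,0.034,0.345],[0,0,0],0.5],
  [[0.322,0.034,0.345],[0,0,0],0.5],
  [[0.322,0.034,0.345],[0,0,0],0.5],
  [[0.322,0.034,0.345],[0,0,0],0.5],
  [[0.322,0.034,0.345],[0,0,0],0.5],
  [[0.322,0.034,0.345],[0,0,0],0.5],
])

```text
t: 24.05
position: [433.3, 343.3, 71.4]
ee_rot: [1.468, 2.777, 0.004]
force: [0.4, 0.7, -1.3]
grip_width: 0.5
grip_force: 0.0
```

```bash
python3 -c "
from d import *
print(bot.observe()['position']);go([432.3,342.9,13],2.18)"
```

```text
[433.33957145 343.25524085  71.40216508]
shift [ 0.0007 -0.003   0.146 ] turn [ 0.0004 -0.     -0.0017]
```

Emit:
move_arm([
  [[0,-0.002,0.07],[0,0,0],0.5],
  [[0,-0.002,0.12],[0,0,0],0.5],
  [[0,-0.002,0.144],[0,0,0],0.5],
  [[0,-0.002,0.144],[0,0,0],0.5],
  [[0,-0.002,0.144],[0,0,0],0.1],
  [[0,-0.002,0.144],[0,0,0],0.1],
  [[0,-0.002,0.144],[0,0,0],0.1],
  [[0,-0.002,0.144],[0,0,0],0.1],
  [[0,-0.002,0.144],[0,0,0],0.1],
  [[0,-0.002,0.144],[0,0,0],0.1],
], squeeze=40)

```text
t: 25.05
position: [431.1, 343.8, 12.8]
ee_rot: [1.464, 2.779, 0.001]
force: [-1.0, 0.0, 4.8]
grip_width: 0.168
grip_force: 40.0
```

Emit:
move_arm([
  [[0,0,-0.1],[0,0,0],0.1],
  [[0,0,-0.2],[0,0,0],0.1],
  [[0,0,-0.25],[0,0,0],0.1],
])

```text
t: 25.35
position: [431.8, 344.1, 115.3]
ee_rot: [1.465, 2.778, 0.005]
force: [1.2, -0.0, -1.0]
grip_width: 0.17
grip_force: 40.0
```

```bash
python3 -c "
from d import *
s=bot.observe();print(s['position'],s['grip_width']*87);o=held();go([521.2-o[0],-4.8-o[1],100],2.18)"
```

```text
[431.82702593 344.09729735 115.34126668] 14.813356704288099
pos [431.8 344.1 115.3] w 14.813356704288099 topz 4.0 1300 disc centre in tool [-1.2 -0.2] xmax 22.7 world off [ 0.5 -1.1 -0. ]
shift [-0.8434 -0.3113  0.0407] turn [ 0.0009 -0.0002 -0.0014]
```

Emit:
move_arm([
  [[-0.843,-0.311,0.02],[0,0,0],0.1],
  [[-0.843,-0.311,0.02],[0,0,0],0.1],
  [[-0.843,-0.311,0.02],[0,0,0],0.1],
  [[-0.843,-0.311,0.02],[0,0,0],0.1],
  [[-0.843,-0.311,0.02],[0,0,0],0.1],
  [[-0.843,-0.311,0.02],[0,0,0],0.1],
  [[-0.843,-0.311,0.02],[0,0,0],0.1],
  [[-0.843,-0.311,0.02],[0,0,0],0.1],
  [[-0.843,-0.311,0.02],[0,0,0],0.1],
  [[-0.843,-0.311,0.02],[0,0,0],0.1],
])

```text
t: 26.4
position: [518.5, -3.7, 103.9]
ee_rot: [-1.463, -2.779, 0.0]
force: [-0.2, -0.2, -0.5]
grip_width: 0.175
grip_force: 40.0
```

```bash
python3 -c "
from d import *
o=held();go([521.2-o[0],-4.8-o[1],40],2.18)
a=discs()"
```

```text
pos [518.5  -3.7 103.9] w 15.228475259880755 topz 4.0 1304 disc centre in tool [-1.2 -0.4] xmax 22.8 world off [ 0.3 -1.2 -0. ]
shift [-0.0044  0.0043  0.16  ] turn [-0.0001 -0.0001 -0.001 ]
0.86 [282. 210. 361. 283.] z 100.7 top [516.6  -1.4 129.9] 623 circ [518.6  -3.7] 23.8 bgr [ 72. 123. 125.]
0.66 [433.  93. 498. 156.] z 25.2 top [569.  111.3  54.7] 521 circ [570.2 112. ] 24.1 bgr [175. 210. 213.]
```

View pics/last.png

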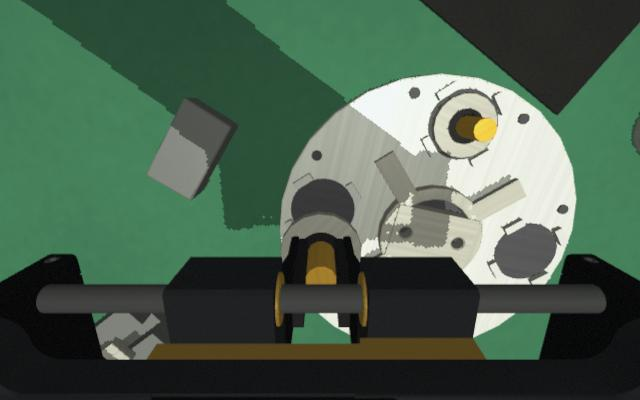

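The first element sits in its nest at (463,125), between the stops. The second is held above the nest at (322,200). Lowering.

Emit:
move_arm([
  [[-0.0044,0.0043,0],[0,0,0],0.1],
  [[-0.0044,0.0043,0.1],[0,0,0],0.1],
  [[-0.0044,0.0043,0.16],[0,0,0],0.1],
  [[-0.0044,0.0043,0.16],[0,0,0],0.1],
  [[-0.0044,0.0043,0.16],[0,0,0],0.1],
])

```text
t: 27.05
position: [521.4, -5.3, 40.8]
ee_rot: [-1.464, -2.78, 0.001]
force: [0.2, -0.3, -0.7]
grip_width: 0.172
grip_force: 40.0
```

```bash
python3 -c "
from d import *
print(bot.observe()['position']);go([520.9,-3.6,29],2.18)"
```

```text
[521.44465977  -5.25290932  40.75655265]
shift [0.0042 0.0012 0.0294] turn [-0.0001  0.     -0.0012]
```

Emit:
move_arm([
  [[0.004,0.001,0.008],[0,0,0],0.1],
  [[0.004,0.001,0.018],[0,0,0],0.1],
  [[0.004,0.001,0.026],[0,0,0],0.1],
  [[0.004,0.001,0.03],[0,0,0],0.1],
])

```text
t: 27.45
position: [520.9, -3.8, 28.6]
ee_rot: [1.464, 2.779, 0.001]
force: [-8.6, 0.8, 25.9]
grip_width: 0.172
grip_force: 40.0
```

Emit:
move_arm([
  [[0,0,-0.001],[0,0,0],0.1],
  [[0,0,-0.001],[0,0,0],0.5],
  [[0,0,-0.001],[0,0,0],0.5],
  [[0,0,-0.001],[0,0,0],0.5],
  [[0,0,-0.001],[0,0,0],0.5],
  [[0,0,-0.001],[0,0,0],0.5],
  [[0,0,-0.05],[0,0,0],0.5],
  [[0,0,-0.15],[0,0,0],0.5],
  [[0,0,-0.28],[0,0,0],0.5],
  [[0,0,-0.4],[0,0,0],0.5],
])

```text
t: 28.45
position: [520.1, -4.3, 189.9]
ee_rot: [-1.465, -2.779, 0.001]
force: [1.5, -0.1, 0.2]
grip_width: 0.503
grip_force: 0.0
```

```bash
python3 -c "
from d import *
print(bot.observe()['position']);go([435,-120,250],1.28);go([540,-130,260],1.28)"
```

```text
[520.14461394  -4.28162161 189.88590998]
shift [-0.1185 -0.3392 -0.15  ] turn [-1.000e-04  1.000e-04  1.418e-01]
shift [-0.2874 -0.1368 -0.1751] turn [-1.000e-04  1.000e-04  1.418e-01]
```

Emit:
move_arm([
  [[-0.287,-0.137,-0.13],[0,0,0.142],0.8],
  [[-0.287,-0.137,-0.13],[0,0,0.142],0.8],
  [[-0.287,-0.137,-0.13],[0,0,0.142],0.8],
  [[-0.287,-0.137,-0.13],[0,0,0.142],0.8],
  [[-0.287,-0.137,-0.13],[0,0,0.142],0.8],
  [[-0.287,-0.137,-0.13],[0,0,0.142],0.8],
  [[-0.287,-0.137,-0.13],[0,0,0.142],0.8],
])

```text
t: 29.15
position: [540.3, -129.6, 240.2]
ee_rot: [-2.523, -1.872, 0.0]
force: [-0.3, -0.0, 0.4]
grip_width: 0.798
grip_force: 0.0
```

```bash
cat >> d.py <<'E'
def flat(a,c):
    P=pts(a); d=np.hypot(P[...,0]-c[0],P[...,1]-c[1]); m=(a['depth']>0)&(d<27)&(d>11)&(P[...,2]>22)&(P[...,2]<32)
    q=P[m]; rd=np.hypot(q[:,0]-604.6,q[:,1]-29); q=q[rd>80]; A=np.c_[q[:,:2]-c[:2],np.ones(len(q))]; s=np.linalg.lstsq(A,q[:,2],rcond=None)[0]; print('plane',s.round(3),len(q))
E
python3 -c "
from d import *
a=discs(); flat(a,np.array([521.2,-4.8])); flat(a,np.array([570.5,112.2]))
cv2.imwrite('pics/n2.png',a['img'])"
```

```text
0.73 [254.  49. 296.  90.] z 25.1 top [521.7  -5.3  54.7] 205 circ [521.6  -5.1] 23.8 bgr [194. 217. 217.]
0.64 [258.   0. 413.  93.] z 33.1 top 0 0 circ [604.4  29.1] 78.3 bgr [198. 219. 218.]
0.47 [221.   1. 451. 135.] z 19.3 top 0 0 circ [604.4  27.8] 124.3 bgr [224. 233. 227.]
plane [1.0000e-02 1.0000e-03 2.4894e+01] 839
plane [0. 0. 0.] 0
```

View pics/n2.png

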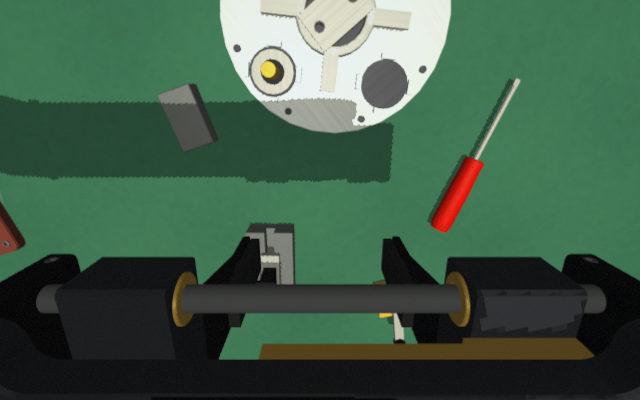

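Both elements lie flat in their nests; the second is at (270,70). Now regrasp the spanner.

```bash
python3 -c "
from d import *
go([435.6,-241.3,120],1.267)"
```

```text
shift [-0.3422 -0.1722  0.3008] turn [-0.      0.      0.0027]
```

Emit:
move_arm([
  [[-0.342,-0.172,0.05],[0,0,0.0027],0.8],
  [[-0.342,-0.172,0.1],[0,0,0.0027],0.8],
  [[-0.342,-0.172,0.2],[0,0,0.0027],0.8],
  [[-0.342,-0.172,0.3],[0,0,0.0027],0.8],
  [[-0.342,-0.172,0.3],[0,0,0.0027],0.8],
  [[-0.342,-0.172,0.3],[0,0,0.0027],0.8],
  [[-0.342,-0.172,0.3],[0,0,0.0027],0.8],
])

```text
t: 29.95
position: [435.8, -240.9, 121.0]
ee_rot: [2.534, 1.856, -0.0]
force: [0.0, 0.0, 0.5]
grip_width: 0.802
grip_force: 0.0
```

```bash
python3 -c "
from d import *
print(bot.observe()['position'],bot.observe()['qvel'].round(3));go([435.6,-241.3,41],1.267)"
```

```text
[ 435.75658928 -240.88686295  121.01187374] [-0.012 -0.012 -0.003 -0.024  0.001  0.002 -0.012]
shift [-1.e-03 -1.e-04  2.e-01] turn [ 0.0001  0.0001 -0.0004]
```

Emit:
move_arm([
  [[-0.001,0,0.1],[0,0,0],0.8],
  [[-0.001,0,0.19],[0,0,0],0.8],
  [[-0.001,0,0.2],[0,0,0],0.8],
  [[-0.001,0,0.2],[0,0,0],0.1],
  [[-0.001,0,0.2],[0,0,0],0.1],
  [[-0.001,0,0.2],[0,0,0],0.1],
  [[-0.001,0,0.2],[0,0,0],0.1],
  [[-0.001,0,0.2],[0,0,0],0.1],
  [[-0.001,0,0.2],[0,0,0],0.1],
  [[-0.001,0,0.2],[0,0,0],0.1],
], squeeze=50)

```text
t: 30.95
position: [435.5, -241.2, 40.6]
ee_rot: [2.536, 1.854, 0.001]
force: [0.7, 0.7, 3.3]
grip_width: 0.305
grip_force: 50.0
```

Emit:
move_arm([
  [[0,0,0],[0,0,0],0.1],
  [[0,0,0],[0,0,0],0.1],
  [[0,0,-0.1],[0,0,0],0.1],
  [[0,0,-0.2],[0,0,0],0.1],
  [[0,0,-0.4],[0,0,0],0.1],
  [[0,0,-0.4],[0,0,0],0.1],
  [[0,0,-0.4],[0,0,0],0.1],
])

```text
t: 31.65
position: [436.8, -242.1, 203.7]
ee_rot: [2.533, 1.852, 0.007]
force: [-0.5, 0.5, -2.4]
grip_width: 0.309
grip_force: 50.0
```

```bash
python3 -c "
from d import *
s=bot.observe();print(s['position'],s['grip_width']*87,s['grip_force']);go([570,-76,225],1.28)"
```

```text
[ 436.81161895 -242.12823946  203.70206804] 26.907842159677642 49.97719638253329
shift [ 0.4969  0.1915 -0.0513] turn [ 0.0009 -0.0003 -0.0028]
```

Emit:
move_arm([
  [[0.497,0.192,-0.05],[0,0,0],0.1],
  [[0.497,0.192,-0.05],[0,0,0],0.1],
  [[0.497,0.192,-0.05],[0,0,0],0.1],
  [[0.497,0.192,-0.05],[0,0,0],0.1],
  [[0.497,0.192,-0.05],[0,0,0],0.1],
  [[0.497,0.192,-0.05],[0,0,0],0.1],
  [[0.497,0.192,-0.05],[0,0,0],0.1],
  [[0.497,0.192,-0.05],[0,0,0],0.1],
])

```text
t: 32.45
position: [567.4, -77.0, 219.7]
ee_rot: [-2.538, -1.85, 0.002]
force: [-0.6, -0.6, -2.3]
grip_width: 0.315
grip_force: 50.0
```

```bash
cat >> d.py <<'E'
def bar():
    s=bot.observe(); a=cam('wrist');P=pts(a); Rm=R.from_rotvec(s['ee_rot']).as_matrix(); T=(P-s['position'])@Rm
    m=(a['depth']>0)&(abs(T[...,0])<45)&(abs(T[...,1])<14)&(T[...,2]>-5)&(T[...,2]<30); q=T[m]
    top=q[abs(q[:,2]-np.median(q[:,2]))<4]; A=np.c_[top[:,:2],np.ones(len(top))]
    print('plane',np.linalg.lstsq(A,top[:,2],rcond=None)[0].round(3), cv2.minAreaRect(top[:,:2].astype(np.float32)),q.max(0),s['grip_width']*87)
    return a
def holes(a):
    g=cv2.cvtColor(a['img'],cv2.COLOR_BGR2GRAY)
    for y in np.arange(-1.6,1.6,.04):   # best line yaw by darkness of both hole projections
        pass
    ys=np.arange(-np.pi/2,np.pi/2,.02); sc=[]
    for y in ys:
        p=proj(a,[[604.6+s*22*np.cos(y),29+s*22*np.sin(y),33] for s in(1,-1)]).round().astype(int)
        sc.append(max(g[max(v-2,0):v+3,u-2:u+3].mean()/max(1,np.median(g[max(v-12,0):v+13,u-12:u+13])) if v>3 else 9 for u,v in p))
    y=ys[np.argmin(sc)]; H=[]
    for s in (1,-1):
        u,v=proj(a,[[604.6+s*22*np.cos(y),29+s*22*np.sin(y),33]])[0]; u0,v0=max(int(u)-9,0),max(int(v)-9,0); w=g[v0:v0+19,u0:u0+19]
        n,l,st,c=cv2.connectedComponentsWithStats((w<0.65*np.percentile(w,80)).astype(np.uint8)); k=1+np.argmax(st[1:,4]); H.append(ray(a,*(c[k]+[u0,v0]),33)); print(st[k],H[-1].round(1))
    d=H[0]-H[1]; print('guess',y,min(sc),'axis',((H[0]+H[1])/2).round(1),np.linalg.norm(d),'yaw',np.arctan2(d[1],d[0]))
E
python3 -c "
from d import *
a=bar(); holes(a); cv2.imwrite('pics/h2.png',cv2.resize(a['img'][0:200,220:420],(600,600)))
flat(a,np.array([521.2,-4.8])); flat(a,np.array([570.5,112.2]))
go([605.2,29.2,120],0.385)"
```

```text
plane [ 0.03  -0.023  0.959] ((14.904176712036133, -0.37464046478271484), (27.44509506225586, 33.19023513793945), 88.00395202636719) [31.31797608 13.84198595  9.07395835] 27.388945678136952
[ 3  2 11 11 94] [625.   37.2  33. ]
[ 6  7 10 11 88] [584.2  20.6  33. ]
guess 0.2692036732051051 0.42672811059907834 axis [604.6  28.9  33. ] 44.077067986706986 yaw 0.387497317514471
plane [9.0000e-03 0.0000e+00 2.4864e+01] 776
plane [3.2000e-02 3.0000e-03 2.5231e+01] 311
shift [0.2812 0.0086 0.2499] turn [-1.000e-04  1.000e-04  1.392e-01]
```

Emit:
move_arm([
  [[0.1,0,0.1],[0,0,0.02],0.1],
  [[0.281,0.0086,0.25],[0,0,0.139],0.1],
  [[0.281,0.0086,0.25],[0,0,0.139],0.1],
  [[0.281,0.0086,0.25],[0,0,0.139],0.1],
  [[0.281,0.0086,0.25],[0,0,0.139],0.1],
  [[0.281,0.0086,0.25],[0,0,0.139],0.1],
  [[0.281,0.0086,0.25],[0,0,0.139],0.1],
  [[0.281,0.0086,0.33],[0,0,0.139],0.1],
  [[0.281,0.0086,0.38],[0,0,0.139],0.1],
  [[0.281,0.0086,0.38],[0,0,0.139],0.1],
])

```text
t: 33.5
position: [603.9, 30.5, 66.1]
ee_rot: [-3.081, -0.612, 0.006]
force: [-0.3, 0.1, -1.5]
grip_width: 0.313
grip_force: 50.0
```

```bash
python3 -c "
from d import *
print(bot.observe()['position']);go([605.2,29.2,60],0.3875)"
```

```text
[603.93053777  30.47735663  66.0786205 ]
shift [0.0018 0.0042 0.0152] turn [-0.0002  0.0006  0.0008]
```

Emit:
move_arm([
  [[0.0015,0.003,0],[0,0,0.0008],0.1],
  [[0.0015,0.003,0],[0,0,0.0008],0.1],
  [[0.0015,0.003,0],[0,0,0.0008],0.1],
])

```text
t: 33.8
position: [607.8, 29.9, 69.6]
ee_rot: [-3.084, -0.601, -0.003]
force: [-0.3, 0.2, -1.8]
grip_width: 0.313
grip_force: 50.0
```

```bash
python3 -c "
from d import *
print(bot.observe()['position']);go([605.2,29.2,49],0.3875)"
```

```text
[607.82191199  29.87172269  69.61155033]
shift [-0.0068 -0.0009  0.0515] turn [ 0.     -0.0003 -0.0004]
```

Emit:
move_arm([
  [[-0.003,-0.0005,0.01],[0,0,0],0.1],
  [[-0.003,-0.0005,0.01],[0,0,0],0.1],
  [[-0.003,-0.0005,0.01],[0,0,0],0.1],
  [[-0.003,-0.0005,0.01],[0,0,0],0.1],
])

```text
t: 34.2
position: [605.8, 29.9, 64.4]
ee_rot: [3.084, 0.6, 0.0]
force: [-0.5, -0.5, -1.4]
grip_width: 0.314
grip_force: 50.0
```

```bash
python3 -c "
from d import *
print(bot.observe()['position'],bot.observe()['qvel'].round(3));go([605.2,29.2,49],0.3875)"
```

```text
[605.84844117  29.89522285  64.3882478 ] [ 0.003 -0.001  0.    -0.001 -0.    -0.001 -0.001]
shift [-0.0022  0.001   0.0385] turn [ 0.     -0.     -0.0005]
```

Emit:
move_arm([
  [[-0.0022,0.001,0.01],[0,0,0],0.1],
  [[-0.0022,0.001,0.03],[0,0,0],0.1],
  [[-0.0022,0.001,0.038],[0,0,0],0.1],
  [[-0.0022,0.001,0.044],[0,0,0],0.1],
  [[-0.0022,0.001,0.048],[0,0,0],0.1],
  [[-0.0022,0.001,0.048],[0,0,0],0.1],
])

```text
t: 34.8
position: [605.1, 29.0, 44.9]
ee_rot: [3.084, 0.6, -0.001]
force: [0.7, 1.4, -1.9]
grip_width: 0.303
grip_force: 50.0
```

```bash
python3 -c "
from d import *
s=bot.observe();print(s['position'],s['force'],s['ft_torque']);go([605.2,29.2,44.5],0.3875)"
```

```text
[605.0608443   29.04218693  44.89720314] [ 0.66911374  1.41429805 -1.86658029] [-0.07007889  0.13420174  0.02892811]
shift [ 0.0005 -0.0002  0.001 ] turn [ 0.      0.0001 -0.0005]
```

Emit:
move_arm([
  [[0,0,0],[0,0,0.012],0.1],
  [[0,0,0],[0,0,0.025],0.1],
  [[0,0,0],[0,0,0.038],0.1],
  [[0,0,0],[0,0,0.05],0.1],
  [[0,0,0],[0,0,0.063],0.1],
  [[0,0,0],[0,0,0.075],0.1],
  [[0,0,0],[0,0,0.088],0.1],
  [[0,0,0],[0,0,0.1],0.1],
  [[0,0,0],[0,0,0.113],0.1],
  [[0,0,0],[0,0,0.125],0.1],
])

```text
t: 35.8
position: [605.6, 29.8, 45.2]
ee_rot: [-3.077, 0.629, -0.001]
force: [1.9, 1.4, -4.2]
grip_width: 0.31
grip_force: 49.9
```

Emit:
move_arm([
  [[0,0,0],[0,0,0.008],0.1],
  [[0,0,0],[0,0,0.015],0.1],
  [[0,0,0],[0,0,0.015],0.1],
])

```text
t: 36.1
position: [605.7, 29.7, 45.2]
ee_rot: [-3.045, 0.77, -0.001]
force: [2.3, 1.1, -3.6]
grip_width: 0.311
grip_force: 49.9
```

```bash
python3 -c "
from d import *
s=bot.observe();print(s['position'],s['force'],s['ft_torque'],s['grip_width']*87,s['grip_force'],s['joint_pos'].round(2)); r=R.from_rotvec(s['ee_rot']).as_matrix(); print(np.arctan2(r[1,0],r[0,0]))"
```

```text
[605.65625605  29.67422062  45.24036853] [ 2.28710556  1.08948578 -3.56813259] [ 0.36915816 -0.29414536  0.07903305] 27.026451655870538 49.90059213563654 [-0.93  0.66  1.1   1.8  -0.66  1.1  -1.66]
-0.4954239523777305
```

Not yet at the stop, so turn on until the torque rises.

Emit:
move_arm([
  [[0,0,0],[0,0,0.008],0.1],
  [[0,0,0],[0,0,0.016],0.1],
  [[0,0,0],[0,0,0.016],0.1],
])

```text
t: 36.4
position: [605.3, 29.8, 45.3]
ee_rot: [-3.004, 0.918, 0.0]
force: [-1.0, 2.1, -0.3]
grip_width: 0.308
grip_force: 51.7
```

```bash
python3 -c "
from d import *
s=bot.observe();print(s['position'],s['force'],s['ft_torque'],s['grip_width']*87,s['grip_force']); r=R.from_rotvec(s['ee_rot']).as_matrix(); print(np.arctan2(r[1,0],r[0,0]))"
```

```text
[605.26531135  29.78165144  45.27327711] [-0.98713458  2.07003214 -0.28809394] [0.41625042 0.2270808  1.26855063] 26.781339423505734 51.68547168635996
-0.5931975760695808
```

Emit:
move_arm([
  [[0,0,0],[0,0,-0.01],0.1],
  [[0,0,0],[0,0,-0.021],0.1],
  [[0,0,0],[0,0,-0.021],0.1],
  [[0,0,-0.05],[0,0,-0.021],0.1],
  [[0,0,-0.15],[0,0,-0.021],0.1],
  [[0,0,-0.25],[0,0,-0.021],0.1],
  [[0,0,-0.25],[0,0,-0.021],0.1],
])

```text
t: 37.1
position: [607.8, 28.0, 150.1]
ee_rot: [-3.054, 0.725, -0.01]
force: [0.1, -0.7, -2.4]
grip_width: 0.312
grip_force: 49.8
```

```bash
python3 -c "
from d import *
bar();go([570,-76,225],1.28)"
```

```text
plane [ 0.025 -0.017  1.163] ((15.873285293579102, 0.03290271759033203), (32.76187515258789, 27.43653106689453), 0.28599613904953003) [32.22271736 13.71895178  9.67919732] 27.117323349074322
shift [ 0.0363  0.2744 -0.1945] turn [ 1.000e-04 -7.000e-04 -2.778e-01]
```

Emit:
move_arm([
  [[0,0,-0.15],[0,0,-0.02],0.1],
  [[0.036,0.274,-0.19],[0,0,-0.278],0.1],
  [[0.036,0.274,-0.19],[0,0,-0.278],0.1],
  [[0.036,0.274,-0.19],[0,0,-0.278],0.1],
  [[0.036,0.274,-0.19],[0,0,-0.278],0.1],
  [[0.036,0.274,-0.19],[0,0,-0.278],0.1],
  [[0.036,0.274,-0.19],[0,0,-0.278],0.1],
  [[0.036,0.274,-0.19],[0,0,-0.278],0.1],
  [[0.036,0.274,-0.19],[0,0,-0.278],0.1],
  [[0.036,0.274,-0.19],[0,0,-0.278],0.1],
])

```text
t: 38.15
position: [568.2, -75.1, 219.7]
ee_rot: [-2.743, -1.529, 0.003]
force: [0.3, -0.3, -2.0]
grip_width: 0.311
grip_force: 49.8
```

Emit:
move_arm([
  [[0,0,0],[0,0,0],0.1],
  [[0,0,0],[0,0,0],0.1],
])

```text
t: 38.35
position: [568.5, -75.3, 220.3]
ee_rot: [-2.751, -1.515, 0.002]
force: [0.4, 0.2, -1.5]
grip_width: 0.309
grip_force: 49.8
```

```bash
python3 -c "
from d import *
a=bar(); holes(a); discs(); go([435.4,-241.8,120],1.267)"
```

```text
plane [ 0.03  -0.016  0.979] ((15.796442031860352, -0.08079338073730469), (32.64179611206055, 27.34986114501953), 0.4274381101131439) [32.06244705 13.94425309  9.72891182] 26.87291467863847
[ 5  5 10 11 90] [624.7  20.   33. ]
[ 5  4 10 11 87] [584.4  37.8  33. ]
guess -0.3907963267948955 0.43609302325581395 axis [604.5  28.9  33. ] 44.02333720929703 yaw -0.41471725763187894
0.95 [203.   0. 249.  47.] z 25.2 top [571.1 111.1  54.6] 286 circ [570.8 111.6] 23.8 bgr [168.5 197.  199. ]
0.9 [236. 126. 274. 166.] z 25.1 top [522.4  -5.   54.7] 196 circ [521.8  -5. ] 23.7 bgr [108. 122. 122.]
shift [-0.5298 -0.0602  0.2521] turn [-0.0001  0.0001 -0.0411]
```

The ring is locked (turned 0.80 rad) and the elements are in place. Spanner to the rest.

Emit:
move_arm([
  [[-0.53,-0.06,0.05],[0,0,-0.041],0.1],
  [[-0.53,-0.06,0.1],[0,0,-0.041],0.1],
  [[-0.53,-0.06,0.2],[0,0,-0.041],0.1],
  [[-0.53,-0.06,0.25],[0,0,-0.041],0.1],
  [[-0.53,-0.06,0.25],[0,0,-0.041],0.1],
  [[-0.53,-0.06,0.25],[0,0,-0.041],0.1],
  [[-0.53,-0.06,0.25],[0,0,-0.041],0.1],
  [[-0.53,-0.06,0.25],[0,0,-0.041],0.1],
  [[-0.53,-0.06,0.25],[0,0,-0.041],0.1],
])

```text
t: 39.4
position: [437.5, -241.6, 121.8]
ee_rot: [2.528, 1.864, 0.001]
force: [-0.1, -0.0, -1.7]
grip_width: 0.308
grip_force: 49.8
```

```bash
python3 -c "
from d import *
print(bot.observe()['position']);go([435.4,-241.8,62],1.267)"
```

```text
[ 437.51982318 -241.57812753  121.82704405]
shift [-0.0021 -0.0051  0.1496] turn [ 0.0002 -0.      0.0006]
```

Emit:
move_arm([
  [[-0.002,-0.005,0.06],[0,0,0],0.1],
  [[-0.002,-0.005,0.12],[0,0,0],0.1],
  [[-0.002,-0.005,0.145],[0,0,0],0.1],
  [[-0.002,-0.005,0.145],[0,0,0],0.1],
  [[-0.002,-0.005,0.145],[0,0,0],0.1],
])

```text
t: 39.9
position: [434.7, -242.7, 64.0]
ee_rot: [2.529, 1.862, 0.0]
force: [0.6, -0.2, -2.3]
grip_width: 0.312
grip_force: 49.8
```

```bash
python3 -c "
from d import *
print(bot.observe()['position'],bot.observe()['force']);go([435.4,-241.8,41],1.267)"
```

```text
[ 434.6506854  -242.70750393   63.95609281] [ 0.55814634 -0.15609935 -2.28706368]
shift [0.0028 0.0011 0.0574] turn [0.0001 0.0001 0.0004]
```

Emit:
move_arm([
  [[0.002,0.001,0.02],[0,0,0],0.1],
  [[0.002,0.001,0.04],[0,0,0],0.1],
  [[0.002,0.001,0.052],[0,0,0],0.1],
  [[0.002,0.001,0.056],[0,0,0],0.1],
  [[0.002,0.001,0.059],[0,0,0],0.1],
  [[0.002,0.001,0.059],[0,0,0],0.1],
])

```text
t: 40.5
position: [435.0, -241.7, 40.4]
ee_rot: [-2.529, -1.862, -0.001]
force: [-3.6, 5.1, 14.9]
grip_width: 0.308
grip_force: 49.8
```

Emit:
move_arm([
  [[0,0,-0.001],[0,0,0],0.8],
  [[0,0,-0.001],[0,0,0],0.8],
  [[0,0,-0.001],[0,0,0],0.8],
  [[0,0,-0.001],[0,0,0],0.8],
  [[0,0,-0.001],[0,0,0],0.8],
  [[0,0,-0.001],[0,0,0],0.8],
  [[0,0,-0.1],[0,0,0],0.8],
  [[0,0,-0.2],[0,0,0],0.8],
  [[0,0,-0.3],[0,0,0],0.8],
  [[0,0,-0.5],[0,0,0],0.8],
])

```text
t: 41.5
position: [433.7, -241.7, 210.2]
ee_rot: [-2.53, -1.861, 0.003]
force: [2.0, 2.0, 0.8]
grip_width: 0.798
grip_force: 0.0
```

```bash
python3 -c "
from d import *
go([440,-345,260],1.27)"
```

```text
shift [-0.2418  0.0916 -0.1246] turn [-0.0003  0.0001 -0.0002]
```

Emit:
move_arm([
  [[-0.242,0.092,-0.1],[0,0,0],0.8],
  [[-0.242,0.092,-0.1],[0,0,0],0.8],
  [[-0.242,0.092,-0.1],[0,0,0],0.8],
  [[-0.242,0.092,-0.1],[0,0,0],0.8],
  [[-0.242,0.092,-0.1],[0,0,0],0.5],
])

```text
t: 42.0
position: [440.7, -344.8, 249.0]
ee_rot: [-2.53, -1.861, 0.001]
force: [-0.1, 0.0, 0.0]
grip_width: 0.761
grip_force: 0.0
```

```bash
cat >> d.py <<'E'
def valve():
    a=cam('wrist'); P=pts(a); hsv=cv2.cvtColor(a['img'],cv2.COLOR_BGR2HSV)
    cv2.imwrite('pics/v.png',a['img'])
    near=(a['depth']>0)&(np.hypot(P[...,0]-578,P[...,1]+335)<110)
    yel=near&(hsv[...,0]>15)&(hsv[...,0]<32)&(hsv[...,1]>120)
    q=P[yel]; print('pipe+block',len(q),cv2.minAreaRect(q[:,:2].astype(np.float32)))
    b=q[(q[:,2]>30)&(q[:,2]<38)]; print('block top',len(b),cv2.minAreaRect(b[:,:2].astype(np.float32)))
    k=P[near&(P[...,2]>60)&(P[...,2]<75)]; print('knob',len(k),cv2.minEnclosingCircle(k[:,:2].astype(np.float32)))
    l=P[near&(P[...,2]>42)&(P[...,2]<52)&(hsv[...,1]<90)]; print('lever',len(l),cv2.minAreaRect(l[:,:2].astype(np.float32)))
    for n,lo,hi in [('spanner',74,90),('spanner',33,40)]:
        for r in bot.trace(n,a)[:1]:
            q=P[r['mask']&(a['depth']>0)]; q=q[(q[:,2]>lo)&(q[:,2]<hi)]
            if len(q)>5: print(n,q.mean(0).round(1),cv2.minAreaRect(q[:,:2].astype(np.float32)))
E
python3 -c "
from d import *
valve(); print(bot.observe()['position'])"
```

```text
pipe+block 6132 ((563.9739990234375, -336.96002197265625), (45.696197509765625, 192.19622802734375), 86.68700408935547)
block top 991 ((584.0327758789062, -334.2426452636719), (36.1280517578125, 50.45628356933594), 82.98900604248047)
knob 186 ((574.5413818359375, -388.3687438964844), 8.03303337097168)
lever 656 ((581.2010498046875, -357.31597900390625), (66.03543090820312, 19.556377410888672), 81.93785858154297)
spanner [ 435.4 -242.1   82.7] ((434.96820068359375, -242.123779296875), (40.157737731933594, 28.022912979125977), 73.96260833740234)
spanner [ 433.5 -247.    38.6] ((434.98712158203125, -242.91297912597656), (62.24584197998047, 23.61115074157715), 73.734130859375)
[ 441.2720275  -343.718639    249.04313376]
```

View pics/v.png

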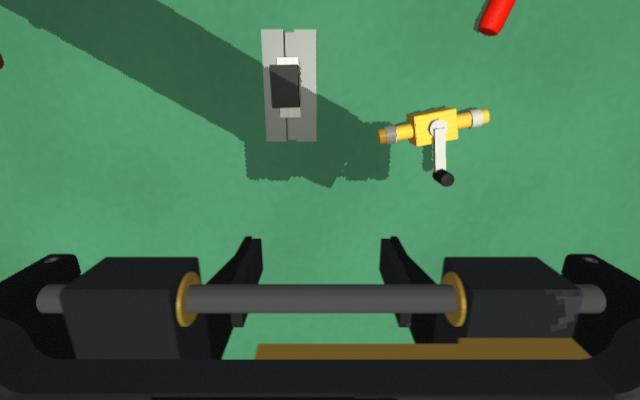

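The spanner stands in the slot at (285,87). The cock axis is (584,−334) and the knob (574.5,−388.4), 55 mm apart. I'll grip the knob and lead it along its arc.

```bash
python3 -c "
from d import *
go([574.5,-388.4,100],1.27)"
```

```text
shift [-0.0088  0.3514  0.3724] turn [-0.0001 -0.0002  0.0002]
```

Emit:
move_arm([
  [[-0.009,0.351,0.1],[0,0,0],0.5],
  [[-0.009,0.351,0.2],[0,0,0],0.5],
  [[-0.009,0.351,0.37],[0,0,0],0.5],
  [[-0.009,0.351,0.37],[0,0,0],0.5],
  [[-0.009,0.351,0.37],[0,0,0],0.5],
  [[-0.009,0.351,0.37],[0,0,0],0.5],
  [[-0.009,0.351,0.37],[0,0,0],0.5],
])

```text
t: 42.85
position: [573.8, -390.7, 103.6]
ee_rot: [2.529, 1.861, 0.0]
force: [0.5, 0.1, -0.5]
grip_width: 0.503
grip_force: 0.0
```

```bash
python3 -c "
from d import *
print(bot.observe()['position']);go([574.5,-388.4,50],1.27)"
```

```text
[ 573.83453852 -390.67841236  103.61021031]
shift [ 0.006  -0.0003  0.134 ] turn [ 0.0002  0.0001 -0.0001]
```

Emit:
move_arm([
  [[0.005,0,0.06],[0,0,0],0.5],
  [[0.005,0,0.12],[0,0,0],0.5],
  [[0.005,0,0.132],[0,0,0],0.5],
  [[0.005,0,0.132],[0,0,0],0.5],
  [[0.005,0,0.132],[0,0,0],0.1],
  [[0.005,0,0.132],[0,0,0],0.1],
  [[0.005,0,0.132],[0,0,0],0.1],
  [[0.005,0,0.132],[0,0,0],0.1],
  [[0.005,0,0.132],[0,0,0],0.1],
  [[0.005,0,0.132],[0,0,0],0.1],
], squeeze=15)

```text
t: 43.85
position: [574.8, -388.7, 49.1]
ee_rot: [2.529, 1.862, 0.0]
force: [-0.1, 0.7, 2.0]
grip_width: 0.176
grip_force: 15.0
```

```bash
python3 -c "
from d import *
s=bot.observe();print(s['position'],s['grip_width']*87,s['grip_force'],s['force'])
Rm=R.from_rotvec(s['ee_rot'])
c=np.array([584,-334.2]);p=s['position'][:2]-c; f0=np.degrees(np.arctan2(p[1],p[0])); r=np.hypot(*p); print(f0,r)
for k in range(1,11):
    f=np.radians(f0-(191+f0)*k/10) if f0<0 else 0
    w=c+r*np.array([np.cos(f),np.sin(f)])-s['position'][:2]; print((Rm.inv().apply([*w,0])/400).round(3))
"
```

```text
[ 574.81363347 -388.67151351   49.10127396] 15.29548877994906 15.000102370977402 [-0.08545224  0.73442961  2.03470078]
-99.57259188346625 55.24070160342536
[-0.001 -0.022 -0.   ]
[ 0.001 -0.044 -0.   ]
[ 0.007 -0.065 -0.   ]
[ 0.016 -0.085 -0.   ]
[ 0.028 -0.104 -0.   ]
[ 0.043 -0.12  -0.   ]
[ 0.06  -0.133 -0.   ]
[ 0.079 -0.144 -0.   ]
[ 0.1   -0.152 -0.   ]
[ 0.122 -0.156 -0.   ]
```

Emit:
move_arm([
  [[-0.001,-0.022,0],[0,0,0],0.1],
  [[0.001,-0.044,0],[0,0,0],0.1],
  [[0.007,-0.065,0],[0,0,0],0.1],
  [[0.016,-0.085,0],[0,0,0],0.1],
  [[0.028,-0.104,0],[0,0,0],0.1],
  [[0.043,-0.12,0],[0,0,0],0.1],
  [[0.06,-0.133,0],[0,0,0],0.1],
  [[0.079,-0.144,0],[0,0,0],0.1],
  [[0.1,-0.152,0],[0,0,0],0.1],
  [[0.122,-0.156,0],[0,0,0],0.1],
])

```text
t: 44.85
position: [530.4, -327.3, 49.9]
ee_rot: [2.524, 1.855, -0.003]
force: [8.5, -22.0, -7.3]
grip_width: 0.18
grip_force: 15.0
```

```bash
python3 -c "
from d import *
s=bot.observe();print(s['position'],s['grip_width']*87,s['grip_force'],s['force']);p=s['position'][:2]-[584,-334.2];print(np.degrees(np.arctan2(p[1],p[0])),np.hypot(*p))"
```

```text
[ 530.39362025 -327.3403506    49.87409224] 15.695247066105631 14.995543509721756 [  8.52514062 -21.95193641  -7.250786  ]
172.70787240535228 54.04348933941935
```

Emit:
move_arm([
  [[-0.006,0,0],[0,0,0],0.1],
  [[-0.006,0,0],[0,0,0],0.4],
  [[-0.006,0,0],[0,0,0],0.4],
  [[-0.006,0,0],[0,0,0],0.4],
  [[-0.006,0,0],[0,0,0],0.4],
  [[-0.006,0,-0.1],[0,0,0],0.4],
  [[-0.006,0,-0.2],[0,0,0],0.4],
  [[-0.006,0,-0.35],[0,0,0],0.4],
  [[-0.1,-0.18,-0.5],[0,0,0],0.4],
  [[-0.1,-0.18,-0.5],[0,0,0],0.4],
])

```text
t: 45.85
position: [453.7, -339.4, 245.3]
ee_rot: [2.528, 1.864, -0.002]
force: [0.5, 0.7, 2.2]
grip_width: 0.399
grip_force: 0.0
```

Emit:
move_arm([
  [[0,0,0],[0,0,0],0.4],
  [[0,0,0],[0,0,0],0.4],
  [[0,0,0],[0,0,0],0.4],
])

```text
t: 46.15
position: [454.9, -338.0, 243.3]
ee_rot: [-2.528, -1.864, -0.0]
force: [0.3, 0.4, -0.2]
grip_width: 0.399
grip_force: 0.0
```

```bash
python3 -c "
from d import *
valve(); print(bot.observe()['position'])
a=cam('top');P=pts(a)
for r in bot.trace('disc0',a)[:8]:
    q=P[r['mask']&(a['depth']>0)]; print(np.array(r['bbox']).round(),np.median(q,0).round())
cv2.imwrite('pics/fin.png',cv2.resize(a['img'][110:280,130:500],(740,340)))"
```

```text
pipe+block 5404 ((563.2694091796875, -335.81085205078125), (44.00922393798828, 190.72991943359375), 83.35737609863281)
block top 867 ((584.2413330078125, -334.2982177734375), (36.26141357421875, 50.08937072753906), 84.04463958740234)
knob 181 ((529.74072265625, -328.2038269042969), 7.839757919311523)
lever 588 ((558.5354614257812, -329.221435546875), (19.487995147705078, 72.00199890136719), 77.93347930908203)
spanner [ 435.3 -241.9   82.7] ((434.9391174316406, -242.26051330566406), (39.68440246582031, 28.142223358154297), 74.15634155273438)
spanner [ 437.6 -241.7   38.4] ((434.94427490234375, -242.3127899169922), (63.71614074707031, 24.026302337646484), 74.05329895019531)
[ 454.66656233 -338.43337531  243.05637067]
[278. 188. 296. 204.] [569. 115.  24.]
[223. 201. 242. 217.] [533. 263.   8.]
[206. 141. 225. 155.] [702. 309.   6.]
[139. 199. 155. 214.] [536. 486.   6.]
[323. 205. 339. 225.] [519.  -5.  24.]
[149. 146. 165. 165.] [676. 462.   6.]
```

View pics/fin.png

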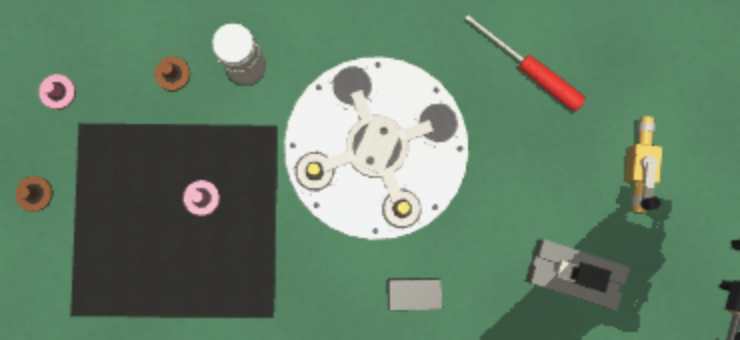

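The two elements are in their nests at crop (314,170) and (403,208), under the arms. The ring is locked, the spanner is on its rest at (592,276), and the lever is along the pipe at (648,175). Handing in.

```bash
python3 -c "
from h import *
print(bot.finish_job())"
```

```text
the job is handed in; nothing more can be done
None
```

I handed the job in with both elements clamped flat in their nests, the ring locked, the spanner back on its rest and the air cock fully open; the last camera checks agreed, but the hand-in returned no verdict.

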